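Turn round the parts washer and wind its run timer to the set mark

TASK

Turn the parts washer round for its next run: lay the clean bright spanners still in its basket flat in the blue tray, lay all the dark greasy spanners from the bench flat in the basket, then gently close the lid fully. Only then wind the timer's key clockwise, a part turn at a time, until the black pointer stands at the red marker. Leave the tins and the other things on the bench where they are.

Things in the scene. Friction and masses are not known exactly. Their poses are not given: they have to be found in the camera images.
- greasy1: Greasy spanner, dark brown with black smears, lying on the bench: 145 mm combination spanner lying flat: shank along its x axis, 16 mm wide (y), 9 mm thick, straight for 45 mm either side of the origin (top of the shank 10.5 mm above the origin); both heads are 33 to 35 mm wide and 12 mm thick (ring head at -x, open jaw at +x); 0.2 kg. Origin: middle of its length, at its underside. May be absent.
- greasy2: Another greasy spanner, same look, shape, size and origin as greasy1. May be absent.
- greasy3: Another greasy spanner, same look, shape, size and origin as greasy1. May be absent.
- clean1: Clean spanner, bright bare steel, left from the last wash, lying in the washer's basket at the start; same shape, size and origin as greasy1. May be absent.
- clean2: Clean spanner, bright bare steel, left from the last wash, lying in the washer's basket at the start; same shape, size and origin as greasy1. May be absent.
- washer: Bench-top parts washer, fixed: a grey and steel box 320 mm (its x) by 250 mm (its y) by 120 mm high, open on top, with a shallow wire basket inside. Origin: centre of the underside, on the bench. Basket floor: flat, 55 mm above the origin, 290 (x) by 220 mm (y) between 15 mm walls; rim at 120 mm. The lid's hinge line runs along x at y = +125 mm, z = 120 mm in this frame.
- lid (a joint): Angle of the washer's lid: 0 fully shut, about 1.57 upright, 1.9 the open stop. A steel panel 316 mm long, 244 mm deep, 10 mm thick, with a glass window; shut, its underside is level with the rim. The stiff hinge (about 1 N m of friction) keeps it where it is left, so it must be pushed all the way down; when open, push it from its outer (+y) face near the upper edge.
- lid_edge (a point): Middle of the black grip lip (120 mm long, 18 mm wide, 10 mm thick) along the lid's free edge, 255 mm from the hinge line, on the lid's outer face (the top face when shut).
- timer: Spring-wound run timer of the washer, fixed: a green box 120 mm (x) by 200 mm (y) by 70 mm high with a brass butterfly winding key standing on its top on the +y half and a white dial, 94 mm across, on the -y half. Origin: centre of the underside, on the bench.
- key (a joint): Turn of the winding key in rad: 0 run down; grows clockwise as seen from above (winding); stop at 12.6. The mainspring resists with 0.14 N m rising to 0.24 N m when fully wound; the key stays where it is left when let go. It takes roughly one to two full turns.
- key_grip (a point): Middle of the key's butterfly grip, on the key's axis, 109 mm above the bench. The grip is a flat plate 50 mm wide along this point's x axis, 9 mm thick along its y, 30 mm high (94 to 124 mm above the bench); the point turns with the key.
- pointer (a joint): Angle in rad of the dial's black pointer, clockwise from above; geared to the key, it turns by a third of the key's turn (0 when run down).
- set_marker (a joint): Angle in rad of the red set marker on the rim of the dial, on the same scale as the pointer; the washing time wanted. It stays put.
- pointer_tip (a point): Point on the pointer, 34 mm from the dial's centre.
- marker_tip (a point): Point 34 mm from the dial's centre, at the inner end of the red set marker; the pointer's tip comes to this point when the pointer stands at the marker.
- tray: Shallow blue plastic tray for washed tools, fixed, 200 mm (x) by 170 mm (y) by 28 mm high, walls and floor 4 mm thick, open on top. Origin: centre of its underside, on the bench.
- tin1: Flat gold tin of honing paste, 61 mm across the rims, 26 mm high, lying among the greasy spanners. Origin: centre of the underside.
- tin2: Larger gold collecting tin, 69 mm across, 86 mm high, at the left, near the yellow bottle.
- tin3: Silver collecting tin, 69 mm across, 86 mm high, beyond the gap between tray and washer.
- whetstone: Whetstone on a wooden base, 60 by 180 by 36 mm, at the right of the timer. Origin: centre of the underside.
- screwdriver: Screwdriver lying at the right of the greasy spanners.
- brush: Brush lying at the left of the bench.
- cleaner: Yellow bottle, 64 mm across, 170 mm high, standing at the left, behind the open lid. Origin: centre of the underside.
Not all that is in view belongs to the job. What is shaped like the clean2 but green or purple is not meant.

How it is judged (in metres and radians):
On the way, in this order (a step that is already met when the one before it is completed fails the run):
1. the clean spanners lie flat in the blue tray and the greasy ones in the washer's basket (x of greasy1 in the frame of washer between -0.14 and 0.14 m and y of greasy1 in the frame of washer between -0.105 and 0.105 m and z of greasy1 in the frame of washer between 0.045 and 0.095 m and x of greasy2 in the frame of washer between -0.14 and 0.14 m and y of greasy2 in the frame of washer between -0.105 and 0.105 m and z of greasy2 in the frame of washer between 0.045 and 0.095 m and x of greasy3 in the frame of washer between -0.14 and 0.14 m and y of greasy3 in the frame of washer between -0.105 and 0.105 m and z of greasy3 in the frame of washer between 0.045 and 0.095 m and x of clean1 in the frame of tray between -0.095 and 0.095 m and y of clean1 in the frame of tray between -0.08 and 0.08 m and z of clean1 in the frame of tray between -0.005 and 0.035 m and x of clean2 in the frame of tray between -0.095 and 0.095 m and y of clean2 in the frame of tray between -0.08 and 0.08 m and z of clean2 in the frame of tray between -0.005 and 0.035 m and (angle between greasy1's own z axis and vertical below 0.25 rad or angle between greasy1's own z axis and vertical above 2.89 rad) and (angle between greasy2's own z axis and vertical below 0.25 rad or angle between greasy2's own z axis and vertical above 2.89 rad) and (angle between greasy3's own z axis and vertical below 0.25 rad or angle between greasy3's own z axis and vertical above 2.89 rad) and (angle between clean1's own z axis and vertical below 0.25 rad or angle between clean1's own z axis and vertical above 2.89 rad) and (angle between clean2's own z axis and vertical below 0.25 rad or angle between clean2's own z axis and vertical above 2.89 rad) and linear speed of each of greasy1, greasy2, greasy3, clean1, clean2 below 0.02 m/s), for 0.2 s.
2. the lid is fully shut (value of joint lid below 0.04 rad), for 0.2 s.
3. the timer is wound so that its pointer stands at the red marker (horizontal distance between pointer_tip and marker_tip below 0.005 m), for 0.2 s.
At the end, for the whole second after the job is handed in: All clean spanners lie flat (within 0.25 rad, either side up) and at rest in the blue tray and all greasy ones in the washer's basket, the lid is shut (within 0.04 rad), and the pointer's tip is within 5 mm of the marker's point (about 8 degrees of the dial, 25 degrees of the key) (all of step 1 and value of joint lid below 0.04 rad and horizontal distance between pointer_tip and marker_tip below 0.005 m); the robot touches nothing.
It fails at once if the timer is wound while the lid is open (value of joint lid above 0.2 rad and value of joint key above 0.3 rad).
It fails at once if the lid is slammed (faster than 3 rad/s) (velocity of joint lid below -3 rad/s).
It fails at once if a bystander is moved more than 4 cm (distance of any of tin1, tin2, tin3, whetstone, screwdriver, brush, cleaner from where it was at the start of the episode above 0.04 m).
Of greasy1, greasy2, greasy3 only 2 to 3 are there at a start; the rules pass over those that are not, and their reading is None.
Of clean1, clean2 only 1 to 2 are there at a start; the rules pass over those that are not, and their reading is None.
At some moment in a run one of greasy1, greasy2, greasy3, clean1, clean2 may be knocked a few centimetres aside while the robot is not near it.
Once in a run the grip may slacken for a moment while it holds something.
It also fails if it takes over 210 s, if anything falls off the work surface, if the arm or the gripper's body presses on something with over 40 N, if the wrist force passes 120 N, or if a joint passes its speed limit or range.

ROBOT

A 6-joint arm with a two-finger parallel gripper is mounted at the origin on the work surface. World frame = base frame: x ahead of the robot, y to its left, z up, the work surface at z = 0. Lengths are in m, angles in degrees, forces in N, time in s.
With the tool pointing down it reaches from about 0.35 to 0.875 m from the base axis. Payload 4.2 kg.
Tool frame: the origin (TCP) lies midway between the tips of the shut fingers; the grasp point (between the pads) lies 19 mm behind it; z points along the fingers, y is the line along which they close (so a half turn about z gives the same grasp; the last joint's range is limited). The gripper opens to 87 mm and grips with 3 to 60 N. Pads are 19 mm wide; open, the fingers measure 117 mm over their backs; the gripper's body (75 mm by 190 mm) begins 51 mm behind the grasp point.
Start: joints at [81.624, 22.042, 0.453, 0, -68.411, -14.817], TCP at [0.246, 0.574, 0.223] pointing down, gripper open.
Joint ranges: [-179.83, 179.83], [-69.29, 118.12], [-61.27, 80.66], [-181.25, 117.63], [-171.15, -9.14], [-177.46, 177.46]. Speed limits (degrees/s): [159.86, 159.86, 180, 180, 180, 180].

INTERFACE

Orientations are given as a 3x3 rotation matrix whose columns are the frame's x, y, z axes.
In Python, from station import * gives the robot as it stands.
- The arm moves only by the tool move_arm, never from a script. Its argument "targets" is text: rows parted by semicolons, each of 4 numbers parted by spaces: the shift along the world's x, y, z in units of 25 mm (1.0 is 25 mm), then the turn about the world's z in units of 5 degrees (1.0 is 5 degrees). In form: tx ty tz spin; .... A call has 1 to 10 rows; each row shifts and turns the commanded pose from where the row before left it; what a row does not reach is not made up. A row lasts 1/12 s, in which the tool goes at most 41.7 mm and 7.16 degrees, less where a joint would pass 70% of its speed; a pose out of reach is approached as far as the arm can. A call is refused whole if a number of a shift passes 1 or a number of a turn 1, either way. A call with a gripper value outside its range is refused whole. "gripper" is the finger opening in mm, from 0 to 87, set as the call begins (left out, the last holds). The fingers move at their own pace and stop on an object; the grip force is fixed at half the most. Time passes only in rows, so rows that do not move let the fingers close. It gives the time, the measured TCP pose, the force, the opening and the grip force at its end, in the units of the state.
- sense(): the state, without advancing time (a new reading comes with each control period).
- capture(name): name is "scene" or "top" or "wrist"; returns a dict with "image" (420x560x3 uint8, blue, green, red), "fx", "fy", "cx", "cy" (pixels), "world_from_camera" (4x4, takes a point from camera to world coordinates); the wrist camera has in their place "hand_eye" (4x4, takes a point from camera to tool coordinates, whose origin is the TCP and whose axes are the flange's). Camera axes: x right, y up, looking along -z (the intrinsics and any distortion apply to the point x, -y, -z); pixel columns grow to the right and rows downward; lengths in m; the calibration is good to about 2 mm. A picture is of the moment at which its call begins: read the wrist's pose just before it. There is no depth.
- finish_job(): hands the job in; it is judged then, once.
The state is a dict: "time_s": time; "joints": joint angles; "joint_velocities": joint speeds; "effort": joint torques, N m; "tcp_pos": TCP position; "ee_rot": TCP orientation; "wrist_force": force on the tool from outside, world axes, zero at the start; "moment": the same for the moment, N m; "gripper_width": opening from 0.0 (shut) to 1.0 (fully open); "gripper_force": force on a finger pad.
Only numpy, scipy, OpenCV 4.12 (cv2) and the standard library are available. Lean on these libraries where they do the work, as an engineer would, in place of code of your own. Each camera call takes 0.05 s, during which the arm holds its last target. There are 200 camera calls.

## Working session

There is one attempt and no reset: what is moved stays moved. The work goes in short steps, Python scripts to look and compute and a tool call to move; the robot and the scene stay as the last step left them, time stands still between calls to the robot, and variables do not carry over. Pictures are saved under pics/ and viewed, at most 14 in all, crops included, and the job is handed in when it is done.

Besides the shell and the picture viewer there is one more tool, called after "Emit:" by a JSON object that holds its "method" and its "body", one argument or row to a line. move_arm: Moves the arm, as the interface text tells. Its arguments: {"type":"object","properties":{"targets":{"type":"string"},"gripper":{"type":"number"}},"required":["targets"]}

```bash
mkdir -p pics; ls; python3 - <<'E'
from station import *
import cv2,json,pickle
s=sense();print(s)
d={}
for n in("scene","top","wrist"):
    c=capture(n);d[n]=c;cv2.imwrite(f"pics/{n}0.png",cv2.resize(c["image"],(800,600),interpolation=cv2.INTER_CUBIC))
    print(n,{k:v for k,v in c.items() if k!="image"})
pickle.dump((s,d),open("d0.pkl","wb"))
E
```

```text
pics
{'time_s': 0.0, 'joints': array([ 8.16224571e+01,  2.20905506e+01,  3.79801998e-01, -2.90212167e-02,
       -6.84108116e+01, -1.48153524e+01]), 'joint_velocities': array([ 0.02937293,  0.05066608, -0.02972881, -0.03568549, -0.02590575,
       -0.13160515]), 'effort': array([-1.50693926e-03, -3.90664351e+01,  1.87399668e+01,  4.21975538e+00,
        1.09705448e-02, -1.92356288e-04]), 'tcp_pos': array([0.24589975, 0.57393927, 0.22146189]), 'ee_rot': array([[ 9.19110604e-01, -3.93998855e-01, -7.75060341e-04],
       [-3.93999608e-01, -9.19108365e-01, -2.03032292e-03],
       [ 8.75804620e-05,  2.17146479e-03, -9.99997639e-01]]), 'wrist_force': array([ 0.06728169, -0.55645483, -0.59567426]), 'moment': array([0.02129507, 0.00045358, 0.01266131]), 'gripper_force': 0.0, 'gripper_width': 1.0000728277056792}
scene {'fx': 398.4926814943312, 'fy': 398.4926814943312, 'cx': 281.8442643943795, 'cy': 206.76979864681647, 'world_from_camera': array([[ 8.24521430e-01, -3.99759583e-01,  4.00445610e-01,
         1.06360136e+00],
       [ 5.65830010e-01,  5.81397773e-01, -5.84647782e-01,
        -7.
[... 324 characters left out ...]
 0.02957849,  0.98237543, -0.18456336,  0.27660577],
       [-0.99946571,  0.02649811, -0.01913488, -0.00205932],
       [-0.01390706,  0.18503074,  0.98263433,  1.36317341],
       [ 0.        ,  0.        ,  0.        ,  1.        ]])}
wrist {'fx': 356.0872324561264, 'fy': 356.0872324561264, 'cx': 283.60279659693856, 'cy': 203.23196873528573, 'hand_eye': array([[-3.92841458e-04,  9.68532319e-01,  2.48887511e-01,
         6.72419261e-02],
       [ 9.99999619e-01,  5.74596163e-04, -6.57620969e-04,
        -8.10427477e-05],
       [-7.79936971e-04,  2.48887158e-01, -9.68532175e-01,
        -1.62253562e-01],
       [ 0.00000000e+00,  0.00000000e+00,  0.00000000e+00,
         1.00000000e+00]])}
```

View pics/scene0.png

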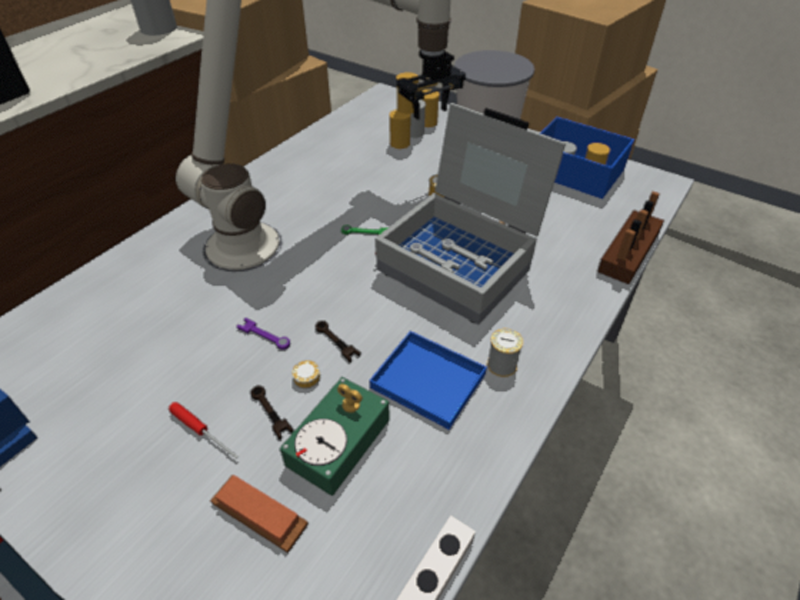

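View pics/top0.png

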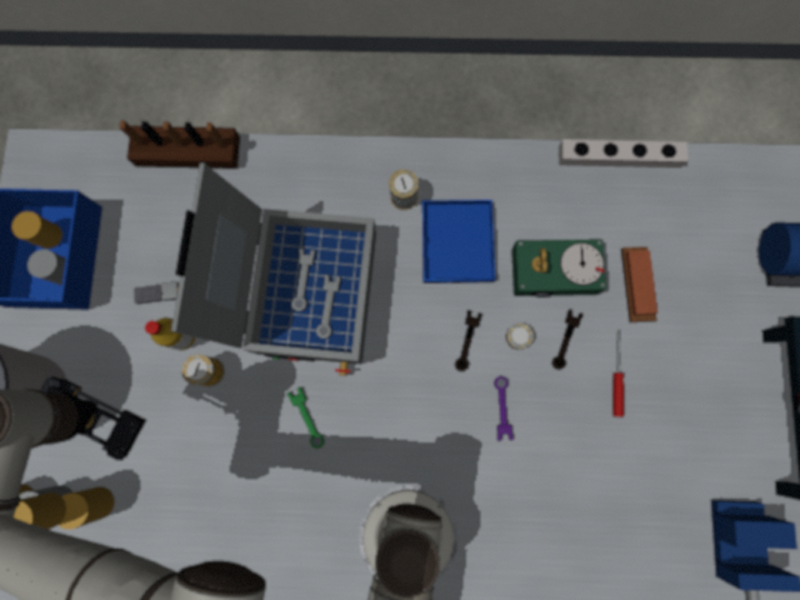

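The scene has two clean spanners in the basket, at about (305,280) and (329,307) in the top picture. The two greasy ones are on the bench at (468,342) and (567,340), with tin1 between them at (520,335). The green and purple spanners aren't part of the job.

```bash
cat > h.py <<'E'
import numpy as np,cv2,pickle
S=800/560
def ray(c,p,T=None,s=S):
    W=c["world_from_camera"] if T is None else T
    u,v=(p[0]+.5)/s-.5,(p[1]+.5)/s-.5
    d=np.array([(u-c["cx"])/c["fx"],-(v-c["cy"])/c["fy"],-1.])
    return W[:3,3],W[:3,:3]@d
def tri(r):
    A=np.zeros((3,3));b=np.zeros(3)
    for o,d in r:
        d=d/np.linalg.norm(d);P=np.eye(3)-np.outer(d,d);A+=P;b+=P@o
    x=np.linalg.solve(A,b)
    e=max(np.linalg.norm((np.eye(3)-np.outer(d,d)/(d@d))@(x-o)) for o,d in r)
    return x,e
def plane(r,z): o,d=r;return o+d*(z-o[2])/d[2]
def wT(s,c):
    T=np.eye(4);T[:3,:3]=s["ee_rot"];T[:3,3]=s["tcp_pos"];return T@c["hand_eye"]
E
python3 - <<'E'
from h import *
s,d=pickle.load(open("d0.pkl","rb"))
P=dict(w_xhyl=((373,217),(480,287)),w_xlyl=((360,360),(378,243)),w_xhyh=((262,210),(535,237)),
key=((541,262),(349,400)),dial=((582,263),(321,441)),
t_hh=((423,201),(487,372)),t_hl=((493,200),(446,423)),t_ll=((496,282),(371,380)),t_lh=((425,283),(411,335)),
g1j=((473,317),(352,355)),g1r=((462,365),(321,327)),g2j=((573,317),(283,430)),g2r=((559,363),(258,393)),
lid=((186,242),(506,118)),cAr=((298,305),(448,245)),cAj=((307,255),(488,262)),cBr=((325,330),(415,250)),cBj=((333,285),(453,267)),
tin1=((520,335),(306,372)))
for k,(a,b) in P.items():
    x,e=tri([ray(d["top"],a),ray(d["scene"],b)]);print(k,x.round(3),"err",round(e,4))
E
```

```text
w_xhyl [0.69  0.093 0.143] err 0.0005
w_xlyl [0.383 0.115 0.109] err 0.0057
w_xhyh [0.707 0.345 0.125] err 0.0008
key [ 0.611 -0.284  0.092] err 0.0002
dial [ 0.617 -0.379  0.076] err 0.0016
t_hh [ 0.779 -0.016  0.016] err 0.0021
t_hl [ 0.778 -0.185  0.031] err 0.0003
t_ll [ 0.582 -0.188  0.027] err 0.0068
t_lh [ 0.577 -0.023  0.015] err 0.0054
g1j [ 0.497 -0.14   0.006] err 0.0019
g1r [ 0.384 -0.116  0.007] err 0.0019
g2j [ 0.503 -0.376  0.006] err 0.0012
g2r [ 0.395 -0.34   0.007] err 0.0025
lid [0.558 0.407 0.374] err 0.0015
cAr [0.506 0.264 0.059] err 0.0018
cAj [0.626 0.252 0.067] err 0.0062
cBr [0.448 0.198 0.061] err 0.0003
cBj [0.559 0.19  0.061] err 0.0076
tin1 [ 0.455 -0.247  0.026] err 0.0017
```

Emit:
{"method": "move_arm", "body": {
  "targets": "0 -1 0.4 0.6;0.2 -1 0.4 0.6;0.2 -1 0.4 0.6;0.2 -1 0.4 0.6;0.2 -1 0.4 0.6;0.2 -1 0.4 0.6;0.2 -1 0.4 0;0.2 -1 0.4 0;0.2 -1 0 0;0.2 -1 0 0"
}}

```text
time_s: 0.98
tcp_pos: [0.2912, 0.3233, 0.3031]
ee_rot: [[0.996, -0.09, 0.0], [-0.09, -0.996, 0.001], [0.0, -0.001, -1.0]]
wrist_force: [-0.2, 0.1, -0.2]
gripper_width: 0.998
gripper_force: 0.0
```

Emit:
{"method": "move_arm", "body": {
  "targets": "0.2 -1 0 0;0.2 -1 0 0;0.4 -1 0 0;1 -0.7 0 0;1 0 0 0;1 0 0 0;1 0 0 0;1 0 0 0;1 0 0 0;1 0 0 0"
}}

```text
time_s: 1.82
tcp_pos: [0.4872, 0.2316, 0.3021]
ee_rot: [[0.996, -0.091, -0.001], [-0.091, -0.996, -0.0], [-0.001, 0.0, -1.0]]
wrist_force: [-0.6, -0.1, 1.3]
gripper_width: 1.0
gripper_force: 0.0
```

Emit:
{"method": "move_arm", "body": {
  "targets": "0.8 0 -0.5 0;0 0 -0.5 0;0 0 0 0;0 0 0 0"
}}

```text
time_s: 2.15
tcp_pos: [0.5058, 0.2315, 0.2767]
ee_rot: [[0.996, -0.091, -0.002], [-0.091, -0.996, -0.002], [-0.002, 0.002, -1.0]]
wrist_force: [-0.4, -0.0, 0.3]
gripper_width: 0.997
gripper_force: 0.0
```

```bash
cat > snap.py <<'E'
import sys
from station import *
from h import *
tag=sys.argv[1];s=sense();c=capture("wrist");pickle.dump((s,c),open(tag+".pkl","wb"))
cv2.imwrite(f"pics/{tag}.png",cv2.resize(c["image"],(800,600),interpolation=cv2.INTER_CUBIC))
print(s["time_s"],s["tcp_pos"].round(4),np.degrees(np.arctan2(s["ee_rot"][1,0],s["ee_rot"][0,0])).round(2),s["joints"].round(1),s["gripper_width"],s["gripper_force"],s["wrist_force"].round(1))
E
python3 snap.py w1
```

```text
2.15 [0.5058 0.2315 0.2767] -5.21 [ 41.3  13.4  -4.1   0.  -72.6  43.5] 0.997422032715953 0.0 [-0.4 -0.   0.3]
```

View pics/w1.png

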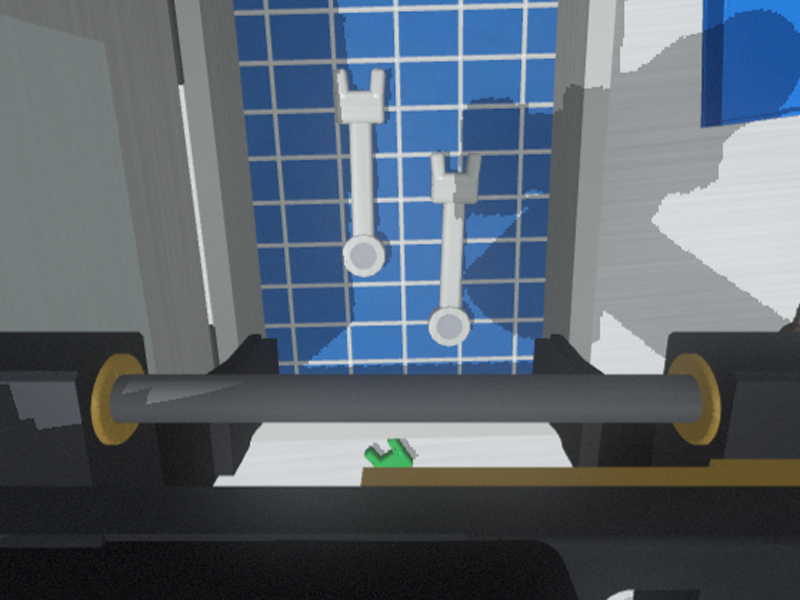

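Seen from the wrist, spanner A's shank runs from (361,122) to (363,240), and B's from (454,203) to (450,310).

```bash
python3 - <<'E'
from h import *
s,c=pickle.load(open("w1.pkl","rb"));T=wT(s,c)
for n,a,b in(("A",(361,122),(363,240)),("B",(454,203),(450,310))):
    p,q=[plane(ray(c,x,T),.064) for x in(a,b)];m=(p+q)/2;d=p-q
    print(n,m.round(4),np.degrees(np.arctan2(d[1],d[0])).round(1),"d25",((m-s["tcp_pos"])/.025).round(2))
d=pickle.load(open("d0.pkl","rb"))[1]["top"]
for n,a,b in(("Ar",(363,256),(298,305)),("Br",(449,326),(325,330)),("Bj",(456,188),(333,285)),("traycorner hl-lh",(704,126),(425,283))):
    x,e=tri([ray(c,a,T),ray(d,b)]);print(n,x.round(3),round(e,4))
for n,a in(("rimL",(205,0)),("rimL2",(240,330)),("rimR",(615,0)),("rimR2",(585,330))):print(n,plane(ray(c,a,T),.12).round(3))
E
```

```text
A [0.5592 0.2576 0.064 ] -5.5 d25 [ 2.14  1.04 -8.51]
B [0.4982 0.1967 0.064 ] -6.0 d25 [-0.3  -1.39 -8.51]
Ar [0.505 0.264 0.057] 0.0
Br [0.446 0.2   0.065] 0.0029
Bj [0.551 0.188 0.06 ] 0.003
traycorner hl-lh [ 0.577 -0.027 -0.007] 0.0007
rimL [0.67 0.33 0.12]
rimL2 [0.474 0.344 0.12 ]
rimR [0.649 0.099 0.12 ]
rimR2 [0.453 0.117 0.12 ]
```

Emit:
{"method": "move_arm", "body": {
  "targets": "-0.3 -1 -1 -0.1;0 -0.39 -1 0;0 0 -1 0;0 0 -1 0;0 0 -1 0;0 0 -1 0;0 0 -1 0;0 0 -0.8 0;0 0 -0.5 0;0 0 0 0",
  "gripper": 44
}}

```text
time_s: 3.03
tcp_pos: [0.4971, 0.1968, 0.0686]
ee_rot: [[0.995, -0.099, -0.003], [-0.099, -0.995, -0.002], [-0.003, 0.002, -1.0]]
wrist_force: [0.9, -0.2, -0.3]
gripper_width: 0.512
gripper_force: 0.0
```

Emit:
{"method": "move_arm", "body": {
  "targets": "0 0 -0.2 0;0 0 -0.1 0;0 0 0 0"
}}

```text
time_s: 3.28
tcp_pos: [0.499, 0.1977, 0.0634]
ee_rot: [[0.995, -0.099, 0.001], [-0.099, -0.995, 0.001], [0.001, -0.001, -1.0]]
wrist_force: [-0.3, 0.2, -0.5]
gripper_width: 0.507
gripper_force: 0.0
```

```bash
python3 snap.py w2
```

```text
3.2833 [0.499  0.1977 0.0634] -5.67 [ 38.9  23.4 -23.7   0.  -42.8  45.4] 0.5070717659741147 0.0 [-0.3  0.2 -0.5]
```

View pics/w2.png

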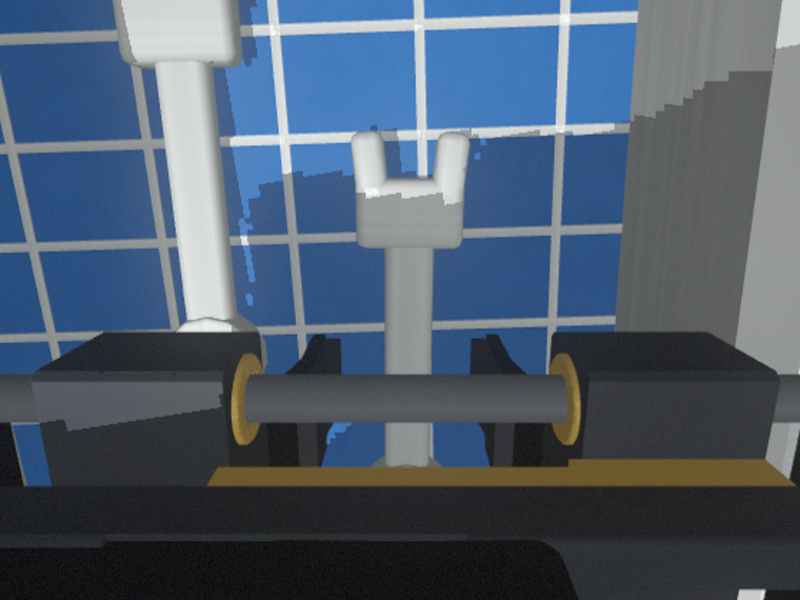

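B's shank is centred between the fingers. I'll lower a touch, grip and lift.

Emit:
{"method": "move_arm", "body": {
  "targets": "0 0 -0.1 0;0 0 0 0;0 0 0 0"
}}

```text
time_s: 3.58
tcp_pos: [0.4987, 0.1973, 0.0603]
ee_rot: [[0.995, -0.099, 0.0], [-0.099, -0.995, 0.0], [0.0, -0.0, -1.0]]
wrist_force: [-1.4, 0.0, -0.2]
gripper_width: 0.506
gripper_force: 0.0
```

Emit:
{"method": "move_arm", "body": {
  "targets": "0 0 0 0;0 0 0 0;0 0 0 0;0 0 0 0;0 0 0 0",
  "gripper": 0
}}

```text
time_s: 4.0
tcp_pos: [0.4986, 0.1972, 0.0601]
ee_rot: [[0.995, -0.099, 0.0], [-0.099, -0.995, 0.0], [0.0, -0.0, -1.0]]
wrist_force: [0.2, -0.0, -0.4]
gripper_width: 0.213
gripper_force: 0.0
```

Emit:
{"method": "move_arm", "body": {
  "targets": "0 0 0.3 0;0 0 0.6 0;0 0 1 0;0 0 1 0;0 0 1 0;0 0 1 0;0 0 1 0;0 0 0 0;0 0 0 0"
}}

```text
time_s: 4.75
tcp_pos: [0.4988, 0.1976, 0.2088]
ee_rot: [[0.995, -0.099, 0.002], [-0.099, -0.995, 0.002], [0.002, -0.003, -1.0]]
wrist_force: [-0.1, -0.9, -2.7]
gripper_width: 0.17
gripper_force: 30.0
```

Emit:
{"method": "move_arm", "body": {
  "targets": "0 -1 0 0.2;0.3 -1 0 0.2;0.6 -1 0 0.2;0.6 -1 0 0.2;0.6 -1 0 0.2;0.6 -1 0 0.15;0.6 -1 0 0;0.6 -1 0 0;0.6 -1 0 0;0.6 -1 0 0"
}}

```text
time_s: 5.58
tcp_pos: [0.6253, -0.0541, 0.2048]
ee_rot: [[1.0, 0.001, -0.005], [0.001, -1.0, 0.0], [-0.005, -0.0, -1.0]]
wrist_force: [-0.1, 0.4, -1.7]
gripper_width: 0.173
gripper_force: 30.0
```

Emit:
{"method": "move_arm", "body": {
  "targets": "0.6 -1 -0.5 0;0.6 -1 -1 0;0.5 -0.8 -1 0;0.5 -0.3 -1 0;0.27 0 -1 0;0 0 -1 0;0 0 -1 0;0 0 0 0;0 0 0 0"
}}

```text
time_s: 6.33
tcp_pos: [0.6855, -0.1304, 0.0416]
ee_rot: [[1.0, 0.001, -0.008], [0.001, -1.0, -0.0], [-0.008, 0.0, -1.0]]
wrist_force: [0.5, 0.5, -0.8]
gripper_width: 0.174
gripper_force: 30.0
```

```bash
python3 snap.py w3
```

```text
6.3333 [ 0.6855 -0.1304  0.0416] 0.04 [  2.5  38.    0.3  -0.  -52.8  87.6] 0.17441402898384442 29.99391496181488 [ 0.5  0.5 -0.8]
```

View pics/w3.png

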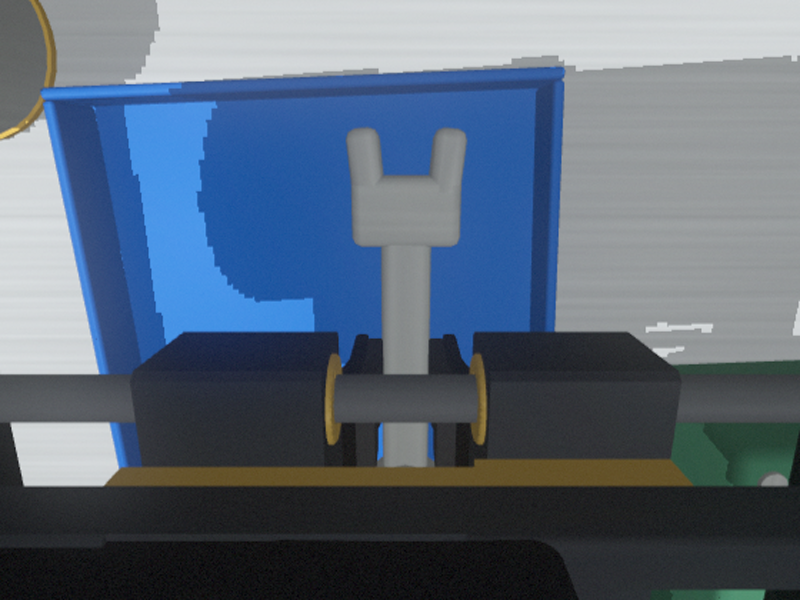

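Emit:
{"method": "move_arm", "body": {
  "targets": "-0.2 0 -0.4 0;0 0 -0.4 0;0 0 -0.3 0;0 0 -0.1 0;0 0 0 0;0 0 0 0"
}}

```text
time_s: 6.88
tcp_pos: [0.6833, -0.1303, 0.0154]
ee_rot: [[1.0, 0.001, 0.001], [0.001, -1.0, -0.0], [0.001, 0.0, -1.0]]
wrist_force: [0.7, 0.0, -1.4]
gripper_width: 0.173
gripper_force: 30.0
```

Emit:
{"method": "move_arm", "body": {
  "targets": "0 0 -0.1 0;0 0 0 0;0 0 0 0"
}}

```text
time_s: 7.13
tcp_pos: [0.6836, -0.1303, 0.0132]
ee_rot: [[1.0, 0.001, 0.002], [0.001, -1.0, -0.0], [0.002, 0.0, -1.0]]
wrist_force: [0.5, -0.4, -0.4]
gripper_width: 0.175
gripper_force: 30.0
```

Emit:
{"method": "move_arm", "body": {
  "targets": "0 0 -0.1 0;0 0 0 0;0 0 0 0"
}}

```text
time_s: 7.38
tcp_pos: [0.6835, -0.1303, 0.0107]
ee_rot: [[1.0, 0.001, 0.002], [0.001, -1.0, -0.0], [0.002, 0.0, -1.0]]
wrist_force: [-1.1, -0.0, 1.7]
gripper_width: 0.178
gripper_force: 30.0
```

Emit:
{"method": "move_arm", "body": {
  "targets": "0 0 0 0;0 0 0 0;0 0 0 0;0 0 0.5 0;0 0 1 0;0 0 1 0;0 0 1 0;0 0 1 0;0 0 1 0;0 0 1 0",
  "gripper": 32
}}

```text
time_s: 8.22
tcp_pos: [0.6827, -0.1303, 0.175]
ee_rot: [[1.0, 0.001, 0.001], [0.001, -1.0, -0.0], [0.001, 0.0, -1.0]]
wrist_force: [-0.4, 0.5, -0.1]
gripper_width: 0.37
gripper_force: 0.0
```

Emit:
{"method": "move_arm", "body": {
  "targets": "0 1 1 0;0 1 1 0;0 1 0 -0.2;-0.5 1 0 -0.2;-0.5 1 0 -0.2;-0.5 1 0 -0.2;-0.5 1 0 -0.3;-0.5 1 0 0;-0.5 1 0 0;-0.5 1 0 0",
  "gripper": 80
}}

```text
time_s: 9.05
tcp_pos: [0.5945, 0.1208, 0.2237]
ee_rot: [[0.995, -0.095, 0.001], [-0.095, -0.995, 0.0], [0.001, -0.0, -1.0]]
wrist_force: [0.1, 0.3, 0.5]
gripper_width: 0.908
gripper_force: 0.0
```

Emit:
{"method": "move_arm", "body": {
  "targets": "-0.5 1 0 0;-0.5 1 0 0;-0.5 1 0 0;-0.5 1 0 0;0 0.6 0 0;0 0 0 0;0 0 0 0"
}}

```text
time_s: 9.63
tcp_pos: [0.5455, 0.2353, 0.2231]
ee_rot: [[0.996, -0.093, 0.001], [-0.093, -0.996, 0.0], [0.001, -0.0, -1.0]]
wrist_force: [0.5, -0.8, 0.3]
gripper_width: 0.915
gripper_force: 0.0
```

```bash
python3 snap.py w4
```

```text
9.6333 [0.5455 0.2353 0.2231] -5.36 [ 38.9  19.   -4.1   0.  -66.9  45.7] 0.9146057712437691 0.0 [ 0.5 -0.8  0.3]
```

View pics/w4.png

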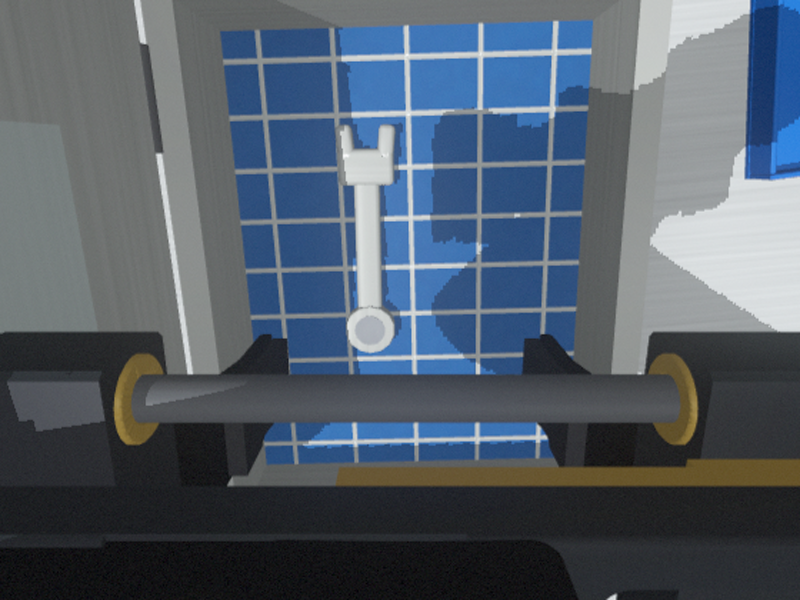

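A's shank now runs from (368,185) to (371,308), and it hasn't moved.

```bash
python3 - <<'E'
from h import *
s,c=pickle.load(open("w4.pkl","rb"));T=wT(s,c)
s1,c1=pickle.load(open("w1.pkl","rb"));T1=wT(s1,c1)
p,q=[plane(ray(c,x,T),.064) for x in((368,185),(371,308))];m=(p+q)/2;d=p-q
print(m.round(4),np.degrees(np.arctan2(d[1],d[0])).round(1),((m-s["tcp_pos"])/.025).round(2))
for a,b in(((363,256),(371,330)),((361,108),(370,165))):print(tri([ray(c1,a,T1),ray(c,b,T)]))
for n,a in(("innerfloor",(221,32)),("",(252,335)),("",(593,20)),("",(576,335))):print(plane(ray(c,a,T),.055).round(3))
E
```

```text
[0.5601 0.2569 0.064 ] -5.0 [ 0.58  0.86 -6.36]
(array([0.50622463, 0.26221214, 0.06645257]), np.float64(0.0004153818541999344))
(array([0.61135819, 0.25272937, 0.04916869]), np.float64(0.000862065852495483))
[0.696 0.331 0.055]
[0.507 0.345 0.055]
[0.682 0.111 0.055]
[0.486 0.123 0.055]
```

Emit:
{"method": "move_arm", "body": {
  "targets": "0.58 0 -1 0;0 0 -1 0;0 0 -1 0;0 0 -1 0;0 0 -1 0;0 0 -0.8 0;0 0 -0.5 0;0 0 -0.2 0;0 0 0 0;0 0 0 0"
}}

```text
time_s: 10.52
tcp_pos: [0.5605, 0.2339, 0.0604]
ee_rot: [[0.995, -0.096, 0.0], [-0.096, -0.995, -0.0], [0.0, 0.0, -1.0]]
wrist_force: [-0.3, -0.1, 0.6]
gripper_width: 0.921
gripper_force: 0.0
```

Emit:
{"method": "move_arm", "body": {
  "targets": "0 0 0 0;0 0 0 0;0 0 0 0;0 0 0 0;0 0 0 0;0 0 0 0;0 0 0 0;0 0 0 0;0 0 0 0;0 0 0 0",
  "gripper": 0
}}

```text
time_s: 11.35
tcp_pos: [0.5599, 0.235, 0.0602]
ee_rot: [[0.996, -0.095, 0.0], [-0.095, -0.996, 0.0], [0.0, -0.0, -1.0]]
wrist_force: [0.7, 1.7, 0.2]
gripper_width: 0.244
gripper_force: 0.4
```

Emit:
{"method": "move_arm", "body": {
  "targets": "0 0 0 0;0 0 0 0;0 0 0 0;0 0 0 0"
}}

```text
time_s: 11.68
tcp_pos: [0.5598, 0.2348, 0.0601]
ee_rot: [[0.996, -0.095, 0.0], [-0.095, -0.996, -0.0], [0.0, 0.0, -1.0]]
wrist_force: [-0.2, 2.0, 2.8]
gripper_width: 0.176
gripper_force: 30.0
```

Emit:
{"method": "move_arm", "body": {
  "targets": "0 0 0.3 0;0 0 0.6 0;0 0 1 0;0 0 1 0;0 0 1 0;0 0 1 0;0 0 1 0;0 0 0 0;0 0 0 0"
}}

```text
time_s: 12.43
tcp_pos: [0.5598, 0.2349, 0.2085]
ee_rot: [[0.995, -0.095, 0.001], [-0.095, -0.995, 0.001], [0.001, -0.001, -1.0]]
wrist_force: [0.3, -0.1, -2.7]
gripper_width: 0.173
gripper_force: 30.0
```

Emit:
{"method": "move_arm", "body": {
  "targets": "0 -1 0 0.2;0 -1 0 0.2;0 -1 0 0.2;0.5 -1 0 0.2;0.5 -1 0 0.3;0.5 -1 0 0;0.5 -1 0 0;0.5 -1 0 0;0.5 -1 0 0;0.5 -1 0 0"
}}

```text
time_s: 13.27
tcp_pos: [0.6463, -0.0166, 0.2047]
ee_rot: [[1.0, 0.001, -0.006], [0.001, -1.0, -0.0], [-0.006, 0.0, -1.0]]
wrist_force: [-0.5, 0.9, -1.4]
gripper_width: 0.178
gripper_force: 30.0
```

Emit:
{"method": "move_arm", "body": {
  "targets": "0.5 -1 -0.5 0;0.5 -1 -1 0;0.5 -0.2 -1 0;0.23 0 -1 0;0 0 -1 0;0 0 -1 0;0 0 -0.8 0;0 0 -0.5 0;0 0 0 0;0 0 0 0"
}}

```text
time_s: 14.1
tcp_pos: [0.6898, -0.0704, 0.0362]
ee_rot: [[1.0, 0.001, -0.003], [0.001, -1.0, -0.001], [-0.003, 0.001, -1.0]]
wrist_force: [0.5, 0.7, -1.0]
gripper_width: 0.176
gripper_force: 30.0
```

Emit:
{"method": "move_arm", "body": {
  "targets": "0 0 -0.3 0;0 0 -0.3 0;0 0 -0.2 0;0 0 0 0;0 0 0 0;0 0 0 0"
}}

```text
time_s: 14.6
tcp_pos: [0.6909, -0.0703, 0.018]
ee_rot: [[1.0, 0.001, 0.001], [0.001, -1.0, -0.0], [0.001, 0.0, -1.0]]
wrist_force: [0.2, -1.2, -1.7]
gripper_width: 0.175
gripper_force: 30.0
```

Emit:
{"method": "move_arm", "body": {
  "targets": "-0.4 0 0 0;0 0 -0.2 0;0 0 -0.1 0;0 0 0 0;0 0 0 0"
}}

```text
time_s: 15.02
tcp_pos: [0.6809, -0.0703, 0.0098]
ee_rot: [[1.0, 0.001, -0.0], [0.001, -1.0, -0.0], [-0.0, 0.0, -1.0]]
wrist_force: [-0.0, -0.1, -1.6]
gripper_width: 0.18
gripper_force: 30.0
```

```bash
python3 snap.py w5
```

```text
15.0167 [ 0.6809 -0.0703  0.0098] 0.06 [  7.6  38.8  -3.6   0.  -47.6  82.4] 0.17998874309036814 29.999439418315887 [-0.  -0.1 -1.6]
```

View pics/w5.png

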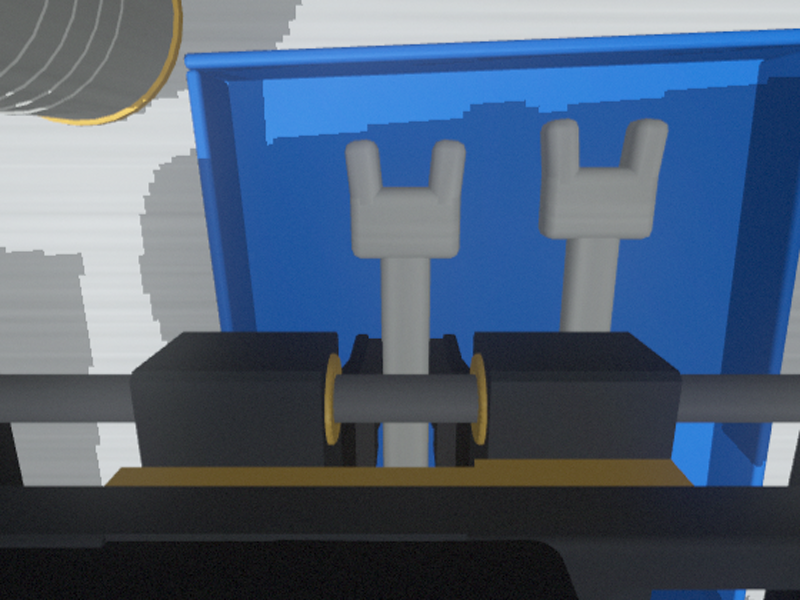

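Emit:
{"method": "move_arm", "body": {
  "targets": "0 0 -0.1 0;0 0 0 0;0 0 0 0"
}}

```text
time_s: 15.32
tcp_pos: [0.6815, -0.0703, 0.0091]
ee_rot: [[1.0, 0.002, 0.002], [0.002, -1.0, -0.0], [0.002, 0.0, -1.0]]
wrist_force: [-1.5, 0.5, 5.4]
gripper_width: 0.179
gripper_force: 30.0
```

Emit:
{"method": "move_arm", "body": {
  "targets": "0 0 0 0;0 0 0 0;0 0 0 0;0 0 0.5 0;0 0 1 0;0 0 1 0;0 0 1 0;0 0 1 0;0 0 1 0;0 0 1 0",
  "gripper": 32
}}

```text
time_s: 16.15
tcp_pos: [0.6805, -0.0704, 0.1723]
ee_rot: [[1.0, 0.001, 0.001], [0.001, -1.0, -0.0], [0.001, 0.0, -1.0]]
wrist_force: [-0.8, -0.5, 0.6]
gripper_width: 0.368
gripper_force: 0.0
```

Emit:
{"method": "move_arm", "body": {
  "targets": "-1 -0.6 1 0;-1 -0.6 1 -0.3;-1 -0.6 1 -0.3;-1 -0.6 1 -0.3;-1 -0.6 0 -0.3;-1 -0.6 0 -0.3;-1 -0.6 0 -0.3;-1 -0.6 0 -0.3;-1 -0.6 0 -0.3;-1 -0.6 0 0",
  "gripper": 50
}}

```text
time_s: 16.98
tcp_pos: [0.4291, -0.2209, 0.271]
ee_rot: [[0.978, -0.208, 0.001], [-0.208, -0.978, -0.0], [0.001, 0.0, -1.0]]
wrist_force: [0.1, -0.7, -0.1]
gripper_width: 0.575
gripper_force: 0.0
```

Emit:
{"method": "move_arm", "body": {
  "targets": "-1 -0.6 0 0;-0.2 0 0 0;0 0 0 0;0 0 0 0"
}}

```text
time_s: 17.32
tcp_pos: [0.401, -0.2353, 0.2709]
ee_rot: [[0.978, -0.207, 0.002], [-0.207, -0.978, -0.0], [0.002, 0.0, -1.0]]
wrist_force: [0.3, 0.4, 0.3]
gripper_width: 0.572
gripper_force: 0.0
```

```bash
python3 snap.py w6
```

```text
17.3167 [ 0.401  -0.2353  0.2709] -11.96 [-10.3   4.1 -16.2   0.  -69.5  88.3] 0.5718890188319643 0.0 [0.3 0.4 0.3]
```

View pics/w6.png

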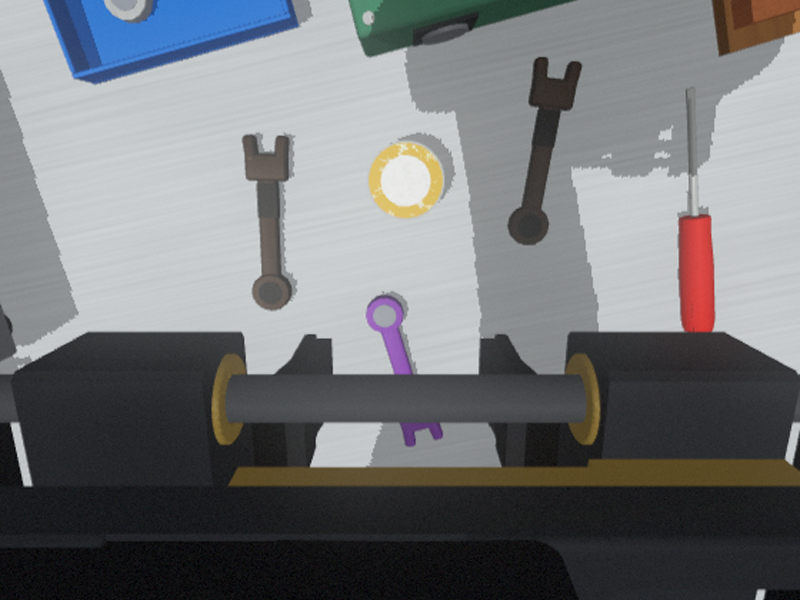

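The greasy spanners are clear: g1's shank runs from (267,181) to (270,275), and g2's from (549,108) to (532,207). tin1 is at (406,180).

```bash
python3 - <<'E'
from h import *
s,c=pickle.load(open("w6.pkl","rb"));T=wT(s,c)
d=pickle.load(open("d0.pkl","rb"))[1]["top"]
for n,a,b in(("g1",(267,181),(270,275)),("g2",(549,108),(532,207))):
    p,q=[plane(ray(c,x,T),.009) for x in(a,b)];m=(p+q)/2;v=p-q
    print(n,m.round(4),np.degrees(np.arctan2(v[1],v[0])).round(1),"d25",((m-s["tcp_pos"])/.025).round(2))
for n,a,b in(("g1r",(271,291),(462,365)),("g2r",(529,223),(559,363))):
    x,e=tri([ray(c,a,T),ray(d,b)]);print(n,x.round(3),round(e,4))
print(plane(ray(c,(406,180),T),.026))
E
```

```text
g1 [ 0.4361 -0.1262  0.009 ] -14.0 d25 [  1.41   4.37 -10.47]
g2 [ 0.4454 -0.3563  0.009 ] -18.4 d25 [  1.78  -4.84 -10.47]
g1r [ 0.383 -0.116  0.012] 0.0018
g2r [ 0.394 -0.343 -0.001] 0.0008
[ 0.45206495 -0.24683767  0.026     ]
```

Emit:
{"method": "move_arm", "body": {
  "targets": "0.3 1 0 -0.4;0.4 1 -0.5 0;0.4 1 -1 0;0.31 1 -1 0;0 0.37 -1 0;0 0 -1 0;0 0 -1 0;0 0 -1 0;0 0 -1 0;0 0 -1 0"
}}

```text
time_s: 18.2
tcp_pos: [0.4371, -0.1251, 0.0563]
ee_rot: [[0.971, -0.239, 0.001], [-0.239, -0.971, -0.0], [0.001, -0.0, -1.0]]
wrist_force: [0.6, -0.7, -0.4]
gripper_width: 0.575
gripper_force: 0.0
```

Emit:
{"method": "move_arm", "body": {
  "targets": "0 0 -0.9 0;0 0 -0.6 0;0 0 -0.4 0;0 0 -0.15 0;0 0 0 0;0 0 0 0"
}}

```text
time_s: 18.7
tcp_pos: [0.4368, -0.1256, 0.0064]
ee_rot: [[0.971, -0.24, 0.0], [-0.24, -0.971, -0.0], [0.0, 0.0, -1.0]]
wrist_force: [-0.2, 1.1, -0.2]
gripper_width: 0.579
gripper_force: 0.0
```

Emit:
{"method": "move_arm", "body": {
  "targets": "0 0 0 0;0 0 0 0;0 0 0 0;0 0 0 0;0 0 0 0;0 0 0 0;0 0 0 0;0 0 0 0;0 0 0 0;0 0 0 0",
  "gripper": 0
}}

```text
time_s: 19.53
tcp_pos: [0.4359, -0.1261, 0.0065]
ee_rot: [[0.971, -0.241, 0.0], [-0.241, -0.971, -0.0], [0.0, 0.0, -1.0]]
wrist_force: [-2.0, 0.7, 4.0]
gripper_width: 0.178
gripper_force: 30.0
```

Emit:
{"method": "move_arm", "body": {
  "targets": "0 0 0.4 0;0 0 0.8 0;0 0 1 0;0 0 1 0;0 0 1 0;0 0 1 0;0 0 1 0;0 0 1 0;0 0 1 0;0 0 0 0"
}}

```text
time_s: 20.37
tcp_pos: [0.4386, -0.1263, 0.2159]
ee_rot: [[0.971, -0.24, 0.01], [-0.24, -0.971, -0.001], [0.01, -0.002, -1.0]]
wrist_force: [0.3, -0.2, -0.8]
gripper_width: 0.175
gripper_force: 30.0
```

Emit:
{"method": "move_arm", "body": {
  "targets": "0.2 1 0 0.3;0.5 1 0 0.3;0.5 1 0 0.3;0.5 1 0 0.3;0.5 1 0 0.3;0.5 1 0 0.3;0.5 1 0 0;0.5 1 0 0;0.46 1 0 0;0 1 0 0"
}}

```text
time_s: 21.2
tcp_pos: [0.5408, 0.1254, 0.2095]
ee_rot: [[0.996, -0.087, -0.002], [-0.087, -0.996, -0.001], [-0.001, 0.001, -1.0]]
wrist_force: [1.0, -0.7, -2.0]
gripper_width: 0.171
gripper_force: 30.0
```

Emit:
{"method": "move_arm", "body": {
  "targets": "0 1 0 0;0 0.7 0 0;0 0 -1 0;0 0 -1 0;0 0 -1 0;0 0 -1 0;0 0 -0.8 0;0 0 -0.4 0;0 0 0 0;0 0 0 0"
}}

```text
time_s: 22.03
tcp_pos: [0.5399, 0.1664, 0.0809]
ee_rot: [[0.996, -0.086, -0.001], [-0.086, -0.996, -0.001], [-0.001, 0.001, -1.0]]
wrist_force: [0.9, 0.3, -0.6]
gripper_width: 0.175
gripper_force: 30.0
```

Emit:
{"method": "move_arm", "body": {
  "targets": "0 0 -0.3 0;0 0 -0.2 0;0 0 -0.1 0;0 0 0 0;0 0 0 0"
}}

```text
time_s: 22.45
tcp_pos: [0.54, 0.1665, 0.0665]
ee_rot: [[0.996, -0.086, 0.0], [-0.086, -0.996, 0.0], [0.0, -0.0, -1.0]]
wrist_force: [-0.0, -0.3, -1.1]
gripper_width: 0.174
gripper_force: 30.0
```

Emit:
{"method": "move_arm", "body": {
  "targets": "0 0 -0.1 0;0 0 0 0;0 0 0 0"
}}

```text
time_s: 22.7
tcp_pos: [0.5398, 0.1665, 0.0638]
ee_rot: [[0.996, -0.086, 0.0], [-0.086, -0.996, 0.0], [0.0, -0.0, -1.0]]
wrist_force: [-0.2, -0.0, -1.5]
gripper_width: 0.174
gripper_force: 30.0
```

Emit:
{"method": "move_arm", "body": {
  "targets": "0 0 -0.1 0;0 0 0 0;0 0 0 0"
}}

```text
time_s: 22.95
tcp_pos: [0.5403, 0.1667, 0.0616]
ee_rot: [[0.996, -0.086, 0.001], [-0.086, -0.996, 0.0], [0.001, -0.001, -1.0]]
wrist_force: [0.5, 0.8, -0.3]
gripper_width: 0.177
gripper_force: 30.0
```

Emit:
{"method": "move_arm", "body": {
  "targets": "0 0 0 0;0 0 0 0;0 0 0 0;0 0 0.5 0;0 0 1 0;0 0 1 0;0 0 1 0;0 0 1 0;0 0 1 0;0 0 1 0",
  "gripper": 32
}}

```text
time_s: 23.78
tcp_pos: [0.5396, 0.1663, 0.2251]
ee_rot: [[0.996, -0.086, -0.0], [-0.086, -0.996, 0.0], [-0.0, -0.0, -1.0]]
wrist_force: [0.5, 0.6, -0.5]
gripper_width: 0.371
gripper_force: 0.0
```

Emit:
{"method": "move_arm", "body": {
  "targets": "0 -1 0.5 0;0 -1 0.5 0;-0.2 -1 0.5 -0.3;-0.2 -1 0 -0.3;-0.2 -1 0 -0.3;-0.2 -1 0 -0.3;-0.2 -1 0 -0.3;-0.2 -1 0 -0.3;-0.2 -1 0 -0.3;-0.2 -1 0 -0.3",
  "gripper": 50
}}

```text
time_s: 24.62
tcp_pos: [0.4992, -0.0847, 0.2614]
ee_rot: [[0.956, -0.293, 0.0], [-0.293, -0.956, 0.0], [0.0, -0.0, -1.0]]
wrist_force: [-0.4, 0.7, 0.3]
gripper_width: 0.574
gripper_force: 0.0
```

Emit:
{"method": "move_arm", "body": {
  "targets": "-0.2 -1 0 -0.2;-0.2 -1 0 0;-0.2 -1 0 0;-0.2 -1 0 0;-0.2 -1 0 0;-0.2 -1 0 0;-0.2 -1 0 0;-0.5 -1 0 0;-0.5 -1 0 0;-0.5 -1 0 0"
}}

```text
time_s: 25.45
tcp_pos: [0.4265, -0.3346, 0.2612]
ee_rot: [[0.951, -0.308, -0.0], [-0.308, -0.951, 0.0], [-0.0, -0.0, -1.0]]
wrist_force: [0.4, -0.1, -0.1]
gripper_width: 0.575
gripper_force: 0.0
```

Emit:
{"method": "move_arm", "body": {
  "targets": "0 -0.9 0 0;0 0 0 0;0 0 0 0"
}}

```text
time_s: 25.7
tcp_pos: [0.4268, -0.3567, 0.2608]
ee_rot: [[0.951, -0.31, -0.001], [-0.31, -0.951, 0.001], [-0.001, -0.0, -1.0]]
wrist_force: [0.5, -0.4, 0.0]
gripper_width: 0.577
gripper_force: 0.0
```

```bash
python3 snap.py w7; python3 -c "
from station import *;import cv2
cv2.imwrite('pics/top1.png',cv2.resize(capture('top')['image'],(800,600),interpolation=cv2.INTER_CUBIC))"
```

```text
25.7 [ 0.4268 -0.3567  0.2608] -18.07 [-23.2  13.9  -5.7  -0.  -70.4  95.1] 0.5765040290305885 0.0 [ 0.5 -0.4  0. ]
```

View pics/w7.png

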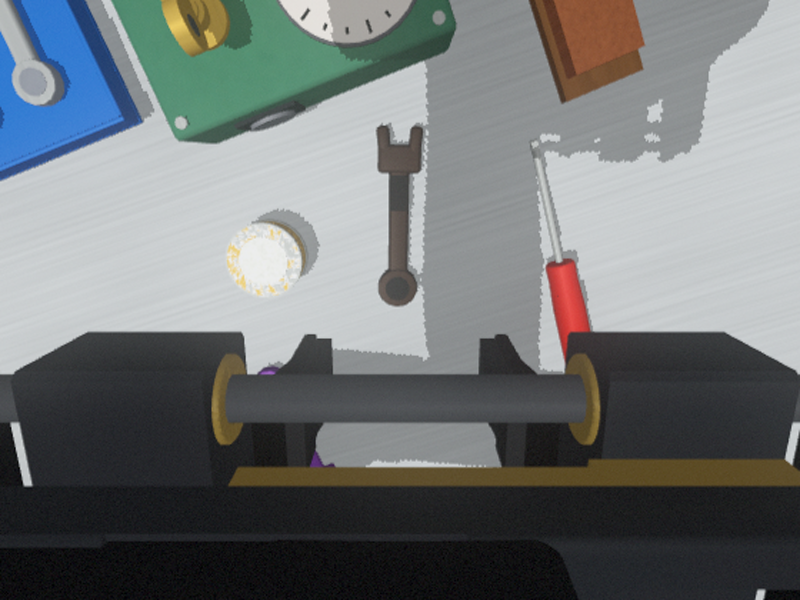

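g2's shank runs from (399,172) to (398,271), lined up with the tool.

```bash
python3 - <<'E'
from h import *
s,c=pickle.load(open("w7.pkl","rb"));T=wT(s,c)
p,q=[plane(ray(c,x,T),.009) for x in((399,172),(398,271))];m=(p+q)/2;v=p-q
print(m.round(4),np.degrees(np.arctan2(v[1],v[0])).round(1),((m-s["tcp_pos"])/.025).round(2))
E
```

```text
[ 0.4452 -0.3569  0.009 ] -18.9 [ 7.300e-01 -1.000e-02 -1.007e+01]
```

Emit:
{"method": "move_arm", "body": {
  "targets": "0.4 0 -0.5 -0.1;0.33 0 -1 0;0 0 -1 0;0 0 -1 0;0 0 -1 0;0 0 -1 0;0 0 -1 0;0 0 -1 0;0 0 -1 0;0 0 -0.7 0"
}}

```text
time_s: 26.63
tcp_pos: [0.4452, -0.3542, 0.0282]
ee_rot: [[0.949, -0.315, -0.003], [-0.315, -0.949, 0.002], [-0.003, -0.001, -1.0]]
wrist_force: [0.0, 0.2, -0.5]
gripper_width: 0.574
gripper_force: 0.0
```

Emit:
{"method": "move_arm", "body": {
  "targets": "0 0 -0.5 0;0 0 -0.3 0;0 0 -0.15 0;0 0 0 0;0 0 0 0;0 0 0 0"
}}

```text
time_s: 27.13
tcp_pos: [0.4464, -0.3562, 0.0085]
ee_rot: [[0.949, -0.316, 0.002], [-0.316, -0.949, -0.001], [0.002, 0.0, -1.0]]
wrist_force: [0.6, -0.2, -0.7]
gripper_width: 0.572
gripper_force: 0.0
```

Emit:
{"method": "move_arm", "body": {
  "targets": "0 0 0 0;0 0 0 0;0 0 0 0;0 0 0 0;0 0 0 0;0 0 0 0;0 0 0 0;0 0 0 0;0 0 0 0;0 0 0 0",
  "gripper": 0
}}

```text
time_s: 27.97
tcp_pos: [0.4456, -0.3561, 0.0076]
ee_rot: [[0.949, -0.316, 0.0], [-0.316, -0.949, -0.0], [0.0, 0.0, -1.0]]
wrist_force: [-0.2, -0.8, 0.8]
gripper_width: 0.172
gripper_force: 30.0
```

Emit:
{"method": "move_arm", "body": {
  "targets": "0 0 0.4 0;0 0 0.8 0;0 0 1 0;0 0 1 0;0 0 1 0;0 0 1 0;0 0 1 0;0 0 1 0;0 0 1 0;0 0 0 0"
}}

```text
time_s: 28.8
tcp_pos: [0.4478, -0.3575, 0.2186]
ee_rot: [[0.949, -0.315, 0.009], [-0.315, -0.949, -0.006], [0.011, 0.003, -1.0]]
wrist_force: [1.1, -0.3, -0.9]
gripper_width: 0.166
gripper_force: 30.0
```

Emit:
{"method": "move_arm", "body": {
  "targets": "0 1 0 0;0.2 1 0 0.3;0.2 1 0 0.3;0.2 1 0 0.3;0.2 1 0 0.3;0.2 1 0 0.3;0.2 1 0 0.3;0.2 1 0 0.3;0.2 1 0 0.3;0.2 1 0 0.3"
}}

```text
time_s: 29.63
tcp_pos: [0.4896, -0.1046, 0.2115]
ee_rot: [[0.996, -0.085, -0.002], [-0.085, -0.996, 0.001], [-0.002, -0.0, -1.0]]
wrist_force: [0.5, 0.8, -2.3]
gripper_width: 0.171
gripper_force: 30.0
```

Emit:
{"method": "move_arm", "body": {
  "targets": "0.2 1 0 0;0.2 1 0 0;0.2 1 0 0;0.2 1 0 0;0.2 1 0 0;0.2 1 0 0;0.2 1 0 0;0.2 1 0 0;0.2 1 0 0;0.2 1 0 0"
}}

```text
time_s: 30.47
tcp_pos: [0.5396, 0.145, 0.2114]
ee_rot: [[0.996, -0.086, -0.003], [-0.086, -0.996, -0.0], [-0.002, 0.001, -1.0]]
wrist_force: [0.4, -1.1, -2.3]
gripper_width: 0.174
gripper_force: 30.0
```

Emit:
{"method": "move_arm", "body": {
  "targets": "0.15 1 0 0;0 1 0 0;0 1 0 0;0 0.56 -0.5 0;0 0 -1 0;0 0 -1 0;0 0 -1 0;0 0 -1 0;0 0 -0.6 0;0 0 0 0"
}}

```text
time_s: 31.3
tcp_pos: [0.5406, 0.2304, 0.0794]
ee_rot: [[0.996, -0.088, -0.01], [-0.088, -0.996, -0.006], [-0.01, 0.007, -1.0]]
wrist_force: [-1.2, -1.0, -3.3]
gripper_width: 0.176
gripper_force: 30.0
```

```bash
python3 snap.py w8
```

```text
31.3 [0.5406 0.2304 0.0794] -5.03 [ 38.8  26.7 -14.8  -0.1 -49.2  46.2] 0.1756386785958519 29.988681972026825 [-1.2 -1.  -3.3]
```

View pics/w8.png

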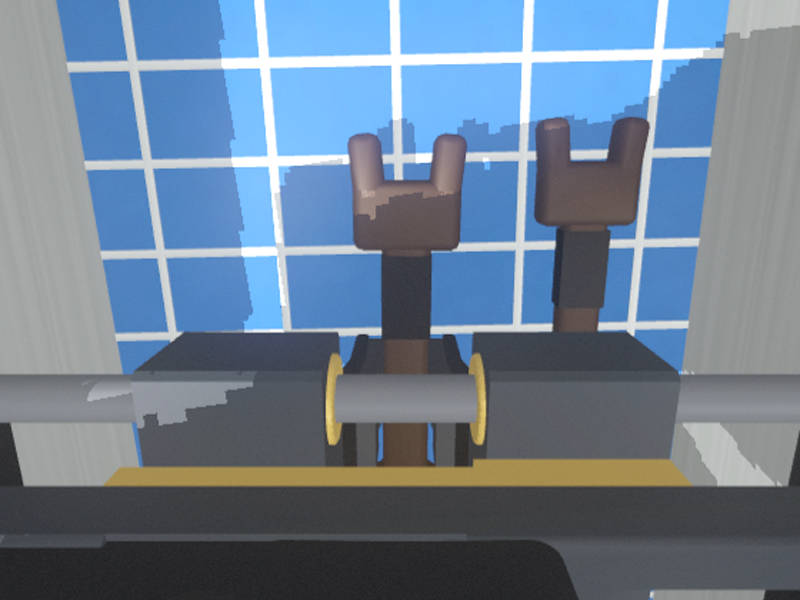

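The greasy spanner is held level beside the first one, so I'll lower it.

Emit:
{"method": "move_arm", "body": {
  "targets": "0 0 -0.2 0;0 0 -0.1 0;0 0 0 0;0 0 0 0"
}}

```text
time_s: 31.68
tcp_pos: [0.5447, 0.2332, 0.0783]
ee_rot: [[0.996, -0.086, 0.001], [-0.086, -0.996, 0.001], [0.001, -0.001, -1.0]]
wrist_force: [-0.7, -0.2, -2.0]
gripper_width: 0.173
gripper_force: 30.0
```

Emit:
{"method": "move_arm", "body": {
  "targets": "0 0 -0.15 0;0 0 0 0;0 0 0 0"
}}

```text
time_s: 31.93
tcp_pos: [0.5443, 0.2329, 0.0738]
ee_rot: [[0.996, -0.086, -0.0], [-0.086, -0.996, -0.0], [-0.0, 0.0, -1.0]]
wrist_force: [-0.1, -0.5, -2.6]
gripper_width: 0.172
gripper_force: 30.0
```

Emit:
{"method": "move_arm", "body": {
  "targets": "0 0 -0.1 0;0 0 0 0;0 0 0 0"
}}

```text
time_s: 32.18
tcp_pos: [0.5442, 0.2329, 0.0711]
ee_rot: [[0.996, -0.086, -0.0], [-0.086, -0.996, -0.0], [-0.0, 0.0, -1.0]]
wrist_force: [-0.1, 0.2, -2.7]
gripper_width: 0.176
gripper_force: 30.0
```

Emit:
{"method": "move_arm", "body": {
  "targets": "0 0 -0.15 0;0 0 -0.1 0;0 0 0 0;0 0 0 0"
}}

```text
time_s: 32.52
tcp_pos: [0.5442, 0.2328, 0.0647]
ee_rot: [[0.996, -0.086, -0.001], [-0.086, -0.996, -0.0], [-0.001, 0.001, -1.0]]
wrist_force: [0.6, 0.1, -3.1]
gripper_width: 0.174
gripper_force: 30.0
```

Emit:
{"method": "move_arm", "body": {
  "targets": "0 0 -0.1 0;0 0 0 0;0 0 0 0"
}}

```text
time_s: 32.77
tcp_pos: [0.5446, 0.2331, 0.0627]
ee_rot: [[0.996, -0.086, 0.001], [-0.086, -0.996, 0.0], [0.0, -0.0, -1.0]]
wrist_force: [-0.2, 0.8, -2.3]
gripper_width: 0.173
gripper_force: 30.0
```

Emit:
{"method": "move_arm", "body": {
  "targets": "0 0 -0.1 0;0 0 0 0;0 0 0 0"
}}

```text
time_s: 33.02
tcp_pos: [0.5446, 0.2331, 0.0625]
ee_rot: [[0.996, -0.085, 0.001], [-0.085, -0.996, 0.0], [0.001, -0.0, -1.0]]
wrist_force: [-3.8, -0.8, 9.6]
gripper_width: 0.175
gripper_force: 30.0
```

Emit:
{"method": "move_arm", "body": {
  "targets": "0 0 0 0;0 0 0 0;0 0 0 0;0 0 0.5 0;0 0 1 0;0 0 1 0;0 0 1 0;0 0 1 0;0 0 1 0;0 0 1 0",
  "gripper": 32
}}

```text
time_s: 33.85
tcp_pos: [0.5443, 0.2329, 0.2236]
ee_rot: [[0.996, -0.086, -0.0], [-0.086, -0.996, -0.0], [-0.0, 0.0, -1.0]]
wrist_force: [1.0, 0.0, -0.1]
gripper_width: 0.371
gripper_force: 0.0
```

Emit:
{"method": "move_arm", "body": {
  "targets": "0 0 0 0;0 0 0 0"
}}

```text
time_s: 34.02
tcp_pos: [0.5451, 0.2335, 0.2241]
ee_rot: [[0.996, -0.086, 0.003], [-0.086, -0.996, 0.002], [0.003, -0.003, -1.0]]
wrist_force: [-0.6, 0.2, -1.2]
gripper_width: 0.365
gripper_force: 0.0
```

```bash
python3 snap.py w9; python3 - <<'E'
from station import *
import cv2
cs=capture('scene');c=cs['image']
import pickle;ct=capture('top');pickle.dump((cs,ct),open('st.pkl','wb'))
a=cv2.imread('pics/w9.png')
b=cv2.resize(ct['image'][90:300,100:460],None,fx=800/360,fy=800/360)[:300]
import numpy as np
m=np.hstack([cv2.resize(a,(400,300)),cv2.resize(c,(400,300))])
cv2.imwrite('pics/m1.png',np.vstack([m,b]))
E
```

```text
34.0167 [0.5451 0.2335 0.2241] -4.95 [ 38.8  18.8  -4.3  -0.  -66.8  46.2] 0.3648425091800884 0.0 [-0.6  0.2 -1.2]
```

View pics/m1.png

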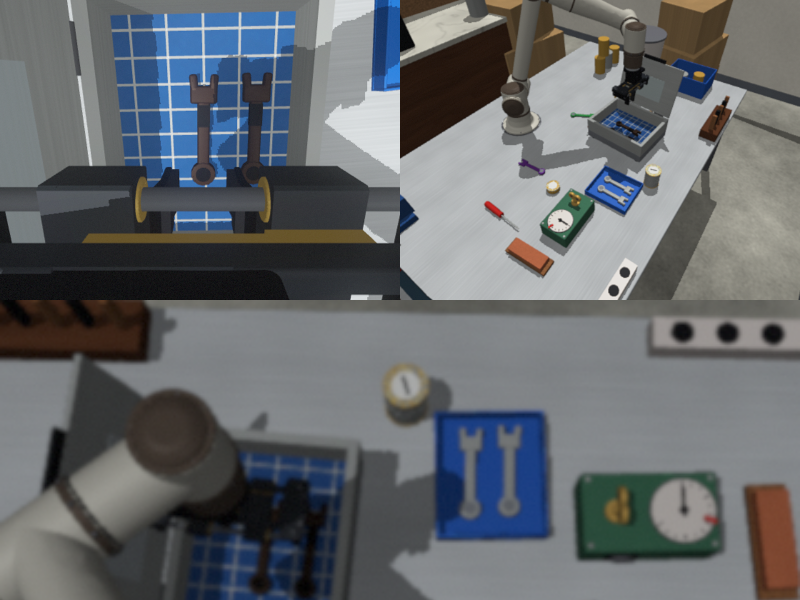

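All four spanners are placed: two bright ones in the tray, two dark ones in the basket. Next I'll shut the fingers, go up and over to behind the lid.

Emit:
{"method": "move_arm", "body": {
  "targets": "-0.4 -0.3 1 0;-0.5 -0.3 1 0;-0.5 0 1 0;-0.5 0 1 0;-0.5 0 1 0;-0.5 0 1 0;-0.5 0 1 0;0 0 1 0;0 0 0.5 0;0 0 0 0",
  "gripper": 0
}}

```text
time_s: 35.0
tcp_pos: [0.46, 0.2184, 0.4373]
ee_rot: [[0.996, -0.086, 0.004], [-0.086, -0.996, 0.002], [0.004, -0.003, -1.0]]
wrist_force: [0.2, -0.6, -0.0]
gripper_width: 0.003
gripper_force: 0.0
```

Emit:
{"method": "move_arm", "body": {
  "targets": "0 1 0 0;0 1 0 0;0 1 0 0;0 1 0 0;0 1 0 0;0 1 0 0;0 1 0 0;0 1 0 0;0 1 0 0;0 1 0 0"
}}

```text
time_s: 35.83
tcp_pos: [0.4591, 0.4692, 0.432]
ee_rot: [[0.996, -0.086, -0.003], [-0.086, -0.996, -0.004], [-0.003, 0.004, -1.0]]
wrist_force: [0.8, -0.0, 0.9]
gripper_width: 0.004
gripper_force: 0.0
```

Emit:
{"method": "move_arm", "body": {
  "targets": "0 0.5 0 0;0 0 0 0;0 0 0 0"
}}

```text
time_s: 36.08
tcp_pos: [0.4592, 0.481, 0.4316]
ee_rot: [[0.996, -0.085, -0.003], [-0.085, -0.996, -0.005], [-0.003, 0.005, -1.0]]
wrist_force: [-0.2, -0.4, -0.5]
gripper_width: 0.009
gripper_force: 0.0
```

```bash
python3 snap.py w10; python3 - <<'E'
from station import *
import pickle,cv2,numpy as np
a=capture('scene')['image'];b=capture('top')['image']
m=np.hstack([cv2.resize(a[20:260,230:430],(400,480)),cv2.resize(b[90:330,60:260],(400,480))])
cv2.imwrite('pics/m2.png',m)
E
```

```text
36.0833 [0.4592 0.481  0.4316] -4.9 [ 60.2  24.   32.4  -0.  -98.7  24.9] 0.00850402679727874 0.0 [-0.2 -0.4 -0.5]
```

View pics/m2.png

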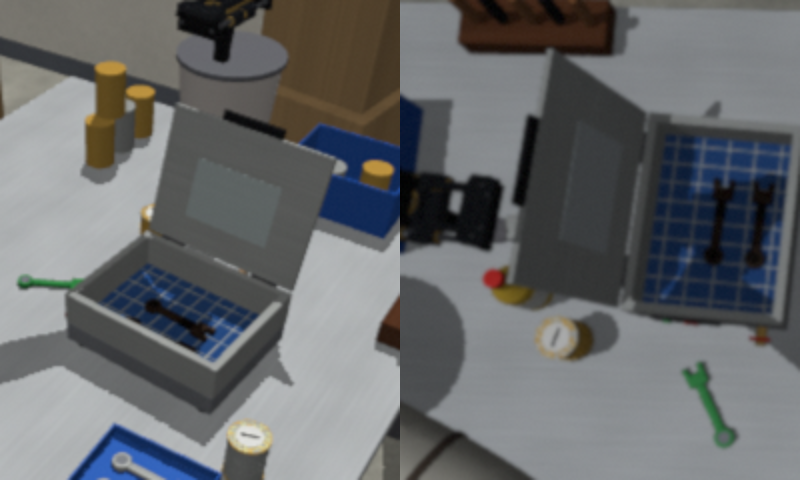

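Emit:
{"method": "move_arm", "body": {
  "targets": "0 0 -1 0;0 0 -1 0;0 0 -1 0;0 0 -0.4 0;0 -0.5 0 0;0 -0.5 0 0;0 -0.5 0 0;0 -0.5 0 0;0 0 0 0"
}}

```text
time_s: 36.98
tcp_pos: [0.46, 0.4297, 0.3532]
ee_rot: [[0.996, -0.087, 0.004], [-0.087, -0.996, 0.006], [0.003, -0.006, -1.0]]
wrist_force: [0.4, 1.5, 0.9]
gripper_width: 0.007
gripper_force: 0.7
```

Emit:
{"method": "move_arm", "body": {
  "targets": "0 -0.4 0 0;0 -0.4 0 0;0 -0.4 0 0;0 -0.4 0 0;0 -0.5 0 0;0 -0.5 0 0;0 -0.5 0 0;0 -0.5 0 0;0 -0.5 0.2 0;0 0 0 0"
}}

```text
time_s: 37.82
tcp_pos: [0.4596, 0.3252, 0.3565]
ee_rot: [[0.996, -0.088, 0.001], [-0.088, -0.996, -0.002], [0.001, 0.001, -1.0]]
wrist_force: [0.6, 0.1, 1.5]
gripper_width: 0.002
gripper_force: 0.0
```

Emit:
{"method": "move_arm", "body": {
  "targets": "0 -0.5 -0.2 0;0 -0.5 -0.2 0;0 -0.5 -0.2 0;0 -0.4 -0.2 0;0 -0.4 -0.2 0;0 0 0 0"
}}

```text
time_s: 38.32
tcp_pos: [0.4591, 0.2683, 0.3295]
ee_rot: [[0.996, -0.088, -0.001], [-0.088, -0.996, -0.002], [-0.001, 0.002, -1.0]]
wrist_force: [-0.5, 0.3, 0.2]
gripper_width: 0.004
gripper_force: 0.0
```

```bash
python3 - <<'E'
from station import *
import cv2,numpy as np
a=capture('scene')['image'];b=capture('top')['image']
cv2.imwrite('pics/m3.png',np.hstack([cv2.resize(a[20:260,230:430],(400,480)),cv2.resize(b[90:330,100:300],(400,480))]))
E
```

```text
(no output)
```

View pics/m3.png

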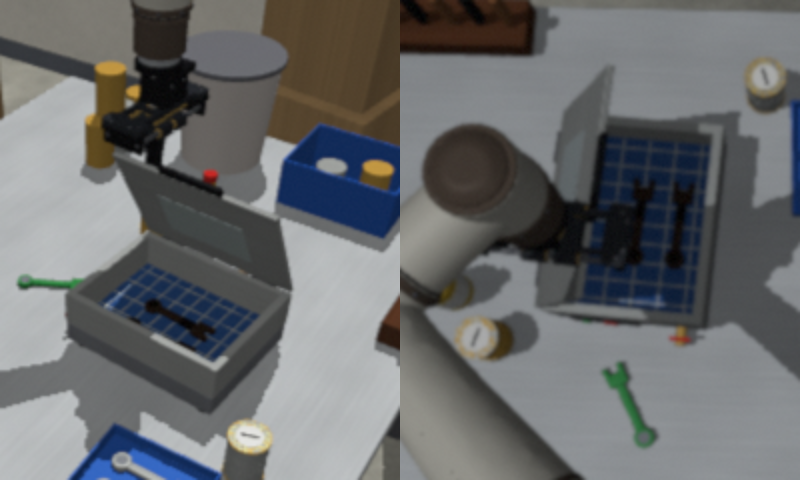

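The finger is behind the lid near its upper edge, and the lid is coming over at about 60°. I'll follow the arc down, slightly lower on the face.

Emit:
{"method": "move_arm", "body": {
  "targets": "0 -0.2 -0.5 0;0 -0.3 -0.4 0;0 -0.4 -0.3 0;0 -0.4 -0.3 0;0 -0.4 -0.3 0;0 -0.3 -0.3 0;0 0 0 0"
}}

```text
time_s: 39.0
tcp_pos: [0.4584, 0.2182, 0.2757]
ee_rot: [[0.996, -0.088, -0.003], [-0.088, -0.996, -0.003], [-0.003, 0.003, -1.0]]
wrist_force: [0.2, 0.7, 0.2]
gripper_width: 0.009
gripper_force: 0.0
```

Emit:
{"method": "move_arm", "body": {
  "targets": "0 -0.3 -0.4 0;0 -0.3 -0.4 0;0 -0.3 -0.4 0;0 -0.3 -0.4 0;0 -0.3 -0.4 0;0 -0.2 0 0;0 0 0 0"
}}

```text
time_s: 39.58
tcp_pos: [0.4592, 0.1768, 0.2274]
ee_rot: [[0.996, -0.087, -0.001], [-0.087, -0.996, -0.002], [-0.001, 0.002, -1.0]]
wrist_force: [-0.0, 0.8, 0.7]
gripper_width: 0.004
gripper_force: 0.0
```

Emit:
{"method": "move_arm", "body": {
  "targets": "0 -0.2 -0.4 0;0 -0.2 -0.4 0;0 -0.2 -0.4 0;0 -0.2 -0.4 0;0 -0.2 -0.4 0;0 0 -0.2 0;0 0 0 0"
}}

```text
time_s: 40.17
tcp_pos: [0.4591, 0.1527, 0.1721]
ee_rot: [[0.996, -0.086, -0.001], [-0.086, -0.996, -0.001], [-0.001, 0.001, -1.0]]
wrist_force: [0.1, -0.0, 0.2]
gripper_width: 0.003
gripper_force: 0.0
```

Emit:
{"method": "move_arm", "body": {
  "targets": "0 0 -0.4 0;0 0 -0.4 0;0 0 -0.3 0;0 0 -0.3 0;0 0 -0.2 0;0 0 0 0"
}}

```text
time_s: 40.67
tcp_pos: [0.4589, 0.1528, 0.1316]
ee_rot: [[0.996, -0.086, -0.002], [-0.086, -0.996, -0.001], [-0.002, 0.001, -1.0]]
wrist_force: [-0.3, 0.0, 0.3]
gripper_width: 0.006
gripper_force: 0.0
```

Emit:
{"method": "move_arm", "body": {
  "targets": "0 0 -0.15 0;0 0 -0.1 0;0 0 0 0;0 0 0 0"
}}

```text
time_s: 41.0
tcp_pos: [0.4597, 0.1532, 0.1302]
ee_rot: [[0.996, -0.085, 0.002], [-0.085, -0.996, -0.0], [0.002, -0.0, -1.0]]
wrist_force: [-8.5, -0.9, 22.6]
gripper_width: 0.004
gripper_force: 11.4
```

The lid resists at z = 0.130 with about 22 N, so it's shut. Now I'll move to the timer.

Emit:
{"method": "move_arm", "body": {
  "targets": "0 0 0.5 0;0 0 1 0;0 0 1 0;0 -1 1 0.2;0.2 -1 1 0.2;0.2 -1 0 0.2;0.2 -1 0 0.2;0.2 -1 0 0.2;0.2 -1 0 0;0.2 -1 0 0"
}}

```text
time_s: 41.83
tcp_pos: [0.4895, -0.0231, 0.2392]
ee_rot: [[1.0, 0.001, 0.001], [0.001, -1.0, 0.0], [0.001, -0.0, -1.0]]
wrist_force: [-0.2, -0.3, -0.3]
gripper_width: 0.005
gripper_force: 0.0
```

Emit:
{"method": "move_arm", "body": {
  "targets": "0.2 -1 0 0;0.2 -1 0 0;0.2 -1 0 0;0.2 -1 0 0;0.2 -1 0 0;0.2 -1 0 0;0.2 -1 0 0;0.2 -1 0 0;0.2 -1 0 0;0.2 -1 0 0",
  "gripper": 87
}}

```text
time_s: 42.67
tcp_pos: [0.5396, -0.2732, 0.2389]
ee_rot: [[1.0, 0.001, 0.0], [0.001, -1.0, 0.0], [0.0, -0.0, -1.0]]
wrist_force: [0.4, 1.0, -0.2]
gripper_width: 0.682
gripper_force: 0.0
```

Emit:
{"method": "move_arm", "body": {
  "targets": "0.2 -1 0 0;0.2 -1 0 0;0 -0.3 0 0;0 0 0 0;0 0 0 0"
}}

```text
time_s: 43.08
tcp_pos: [0.5491, -0.3293, 0.2384]
ee_rot: [[1.0, 0.0, -0.001], [0.0, -1.0, 0.001], [-0.001, -0.001, -1.0]]
wrist_force: [0.2, -0.0, 0.6]
gripper_width: 0.981
gripper_force: 0.0
```

```bash
python3 snap.py w11; python3 - <<'E'
from station import *
import cv2,numpy as np,pickle
from h import *
ct=capture('top');pickle.dump(ct,open('top2.pkl','wb'));sc=capture('scene');pickle.dump(sc,open('sc2.pkl','wb'))
s,c=pickle.load(open('w11.pkl','rb'))
w=cv2.resize(c['image'][0:252,:],(800,360),interpolation=cv2.INTER_CUBIC)
a=cv2.resize(sc['image'][60:260,230:430],(240,240));b=cv2.resize(ct['image'][100:280,100:520],(560,240))
cv2.imwrite('pics/m4.png',np.vstack([w,np.hstack([a,b])]))
E
```

```text
43.0833 [ 0.5491 -0.3293  0.2384] 0.02 [-16.5  23.    4.3  -0.  -71.3 106.5] 0.9806169593396874 0.0 [ 0.2 -0.   0.6]
```

View pics/m4.png

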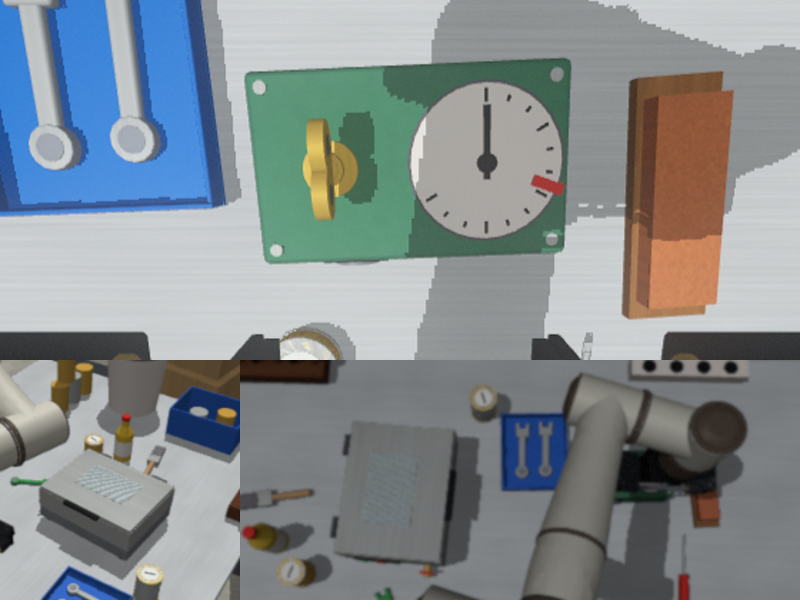

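The lid is shut. On the dial (centre (487,162)) the pointer is at the top (487,105) and the marker runs from about (533,182) to (563,190). The key's plate runs from (318,120) to (324,219).

```bash
python3 - <<'E'
from h import *
s,c=pickle.load(open("w11.pkl","rb"));T=wT(s,c)
f=lambda p,z:plane(ray(c,p,T),z)
C=f((487,162),.072);P=f((487,106),.074);M1=f((533,181),.072);M2=f((563,189),.072)
a=lambda v:np.degrees(np.arctan2(v[1],v[0]))
print("centre",C.round(4),"pointer",a(P-C).round(1),np.linalg.norm(P-C).round(4),"marker",a(M1-C).round(1),a(M2-C).round(1),np.linalg.norm(M1-C).round(4))
k1,k2=f((317,120),.120),f((323,219),.120);m=(k1+k2)/2
print("key",m.round(4),a(k1-k2).round(1),np.linalg.norm(k1-k2).round(3),((m-s["tcp_pos"])/.025).round(2))
for p in((258,87),(557,74),(552,239),(276,250)):print(f(p,.07).round(4))
hs=cv2.cvtColor(c["image"],cv2.COLOR_BGR2HSV)
r=((hs[...,0]<6)|(hs[...,0]>174))&(hs[...,1]>150)&(hs[...,2]>80);r[:, :350]=0;r[:,400:]=0;r[170:]=0
y,x=np.nonzero(r);print(len(x),x.mean()*S,y.mean()*S,a(f((x.mean()*S,y.mean()*S),.072)-C))
E
```

```text
centre [ 0.6149 -0.3803  0.072 ] pointer 2.8 0.033 marker -111.5 -108.8 0.0318
key [ 0.6106 -0.2834  0.12  ] 1.2 0.052 [ 2.46  1.84 -4.74]
[ 0.6591 -0.2395  0.07  ]
[ 0.6665 -0.4209  0.07  ]
[ 0.566  -0.4251  0.07  ]
[ 0.5588 -0.2441  0.07  ]
149 547.7564717162032 184.4007670182167 -109.41777016623259
```

Emit:
{"method": "move_arm", "body": {
  "targets": "0.8 0.6 0 0.4;0.8 0.6 0 0;0.86 0.64 0 0;0 0 -1 0;0 0 -1 0;0 0 -1 0;0 0 -1 0;0 0 -0.9 0;0 0 -0.6 0;0 0 -0.3 0"
}}

```text
time_s: 44.07
tcp_pos: [0.6096, -0.2819, 0.0915]
ee_rot: [[0.999, 0.037, -0.004], [0.037, -0.999, 0.001], [-0.004, -0.002, -1.0]]
wrist_force: [-0.9, 0.9, -0.7]
gripper_width: 1.001
gripper_force: 0.0
```

Emit:
{"method": "move_arm", "body": {
  "targets": "0 0 0 0;0 0 0 0"
}}

```text
time_s: 44.23
tcp_pos: [0.6114, -0.2831, 0.0946]
ee_rot: [[0.999, 0.037, 0.001], [0.037, -0.999, -0.001], [0.001, 0.001, -1.0]]
wrist_force: [0.8, -0.5, 0.1]
gripper_width: 0.997
gripper_force: 0.0
```

Emit:
{"method": "move_arm", "body": {
  "targets": "0 0 -0.15 0;0 0 0 0;0 0 0 0;0 0 0 0;0 0 0 0;0 0 0 0;0 0 0 0;0 0 0 0;0 0 0 0;0 0 0 0",
  "gripper": 0
}}

```text
time_s: 45.07
tcp_pos: [0.6109, -0.2835, 0.09]
ee_rot: [[0.999, 0.036, -0.0], [0.036, -0.999, 0.0], [-0.0, -0.0, -1.0]]
wrist_force: [0.3, 0.1, 0.6]
gripper_width: 0.324
gripper_force: 0.0
```

Emit:
{"method": "move_arm", "body": {
  "targets": "0 0 0 0;0 0 0 0;0 0 0 0;0 0 0 0;0 0 0 0;0 0 0 0"
}}

```text
time_s: 45.57
tcp_pos: [0.6108, -0.2825, 0.09]
ee_rot: [[0.999, 0.036, -0.0], [0.036, -0.999, 0.001], [-0.0, -0.001, -1.0]]
wrist_force: [-0.8, 5.3, 1.4]
gripper_width: 0.142
gripper_force: 30.0
```

Emit:
{"method": "move_arm", "body": {
  "targets": "0 0 0 -0.5;0 0 0 -0.5;0 0 0 -0.8;0 0 0 -0.8;0 0 0 -0.8;0 0 0 -0.8;0 0 0 -0.8;0 0 0 -0.8;0 0 0 -0.8;0 0 0 0"
}}

```text
time_s: 46.4
tcp_pos: [0.6109, -0.2824, 0.0899]
ee_rot: [[0.857, -0.516, -0.0], [-0.516, -0.857, 0.001], [-0.001, -0.001, -1.0]]
wrist_force: [-0.1, 5.6, 1.5]
gripper_width: 0.144
gripper_force: 30.0
```

Emit:
{"method": "move_arm", "body": {
  "targets": "0 0.02 0 -0.9;0 0 0 -0.9;0 0 0 -0.9;0 0 0 -0.9;0 0 0 -0.9;0 0 0 -0.9;0 0 0 -0.9;0 0 0 -0.9;0 0 0 -0.9;0 0 0 -0.9"
}}

```text
time_s: 47.23
tcp_pos: [0.6111, -0.2822, 0.09]
ee_rot: [[0.24, -0.971, 0.0], [-0.971, -0.24, 0.001], [-0.001, -0.0, -1.0]]
wrist_force: [0.3, 4.8, 0.9]
gripper_width: 0.141
gripper_force: 30.0
```

Emit:
{"method": "move_arm", "body": {
  "targets": "0 0 0 -0.9;0 0 0 -0.9;0 0 0 -0.9;0 0 0 -0.9;0 0 0 -0.9;0 0 0 -0.9;0 0 0 -0.9;0 0 0 -0.9;0 0 0 -0.9;0 0 0 -0.9"
}}

```text
time_s: 48.07
tcp_pos: [0.6113, -0.2822, 0.09]
ee_rot: [[-0.517, -0.856, 0.001], [-0.856, 0.517, 0.001], [-0.001, -0.0, -1.0]]
wrist_force: [0.3, 5.1, 0.7]
gripper_width: 0.141
gripper_force: 30.0
```

Emit:
{"method": "move_arm", "body": {
  "targets": "0 0 0 -0.9;0 0 0 -0.9;0 0 0 -0.9;0 0 0 -0.9;0 0 0 -0.9;0 0 0 -0.9;0 0 0 -0.9;0 0 0 -0.9;0 0 0 -0.9;0 0 0 0"
}}

```text
time_s: 48.9
tcp_pos: [0.6114, -0.2824, 0.09]
ee_rot: [[-0.948, -0.318, 0.001], [-0.318, 0.948, 0.0], [-0.001, 0.0, -1.0]]
wrist_force: [1.7, 4.6, -0.0]
gripper_width: 0.139
gripper_force: 30.0
```

```bash
python3 -c "
from station import *
s=sense();print(s['joints'].round(1),s['moment'].round(2),s['ee_rot'][:,0].round(3),s['gripper_width']*87)"
```

```text
[-11.1  32.8  -1.6  -0.  -55.5 -60.4] [ 1.52 -0.56  0.09] [-0.948 -0.318 -0.001] 12.10467183796515
```

Emit:
{"method": "move_arm", "body": {
  "targets": "0 0 0 -0.9;0 0 0 -0.9;0 0 0 -0.9;0 0 0 -0.9;0 0 0 -0.9;0 0 0 -0.9;0 0 0 -0.9;0 0 0 -0.9;0 0 0 -0.9;0 0 0 -0.9"
}}

```text
time_s: 49.73
tcp_pos: [0.6114, -0.2827, 0.09]
ee_rot: [[-0.895, 0.446, 0.001], [0.446, 0.895, 0.0], [-0.001, 0.001, -1.0]]
wrist_force: [2.2, 3.8, -0.1]
gripper_width: 0.142
gripper_force: 30.0
```

Emit:
{"method": "move_arm", "body": {
  "targets": "0 0 0 -0.9;0 0 0 -0.9;0 0 0 -0.9;0 0 0 -0.9;0 0 0 -0.9;0 0 0 -0.9;0 0 0 -0.9;0 0 0 -0.9;0 0 0 -0.9;0 0 0 0"
}}

```text
time_s: 50.57
tcp_pos: [0.6113, -0.2828, 0.09]
ee_rot: [[-0.393, 0.92, 0.001], [0.92, 0.393, -0.0], [-0.0, 0.001, -1.0]]
wrist_force: [1.5, 4.0, 0.7]
gripper_width: 0.145
gripper_force: 30.0
```

Emit:
{"method": "move_arm", "body": {
  "targets": "0 0 0 0;0 0 0 0;0 0 0 0;0 0 0 0;0 0 0 0;0 0 0 0;0 0 0 0;0 0 0 0;0 0 0 0;0 0 0 0",
  "gripper": 87
}}

```text
time_s: 51.4
tcp_pos: [0.6109, -0.283, 0.0901]
ee_rot: [[-0.392, 0.92, 0.0], [0.92, 0.392, -0.0], [-0.0, -0.0, -1.0]]
wrist_force: [0.6, -0.3, 0.4]
gripper_width: 0.811
gripper_force: 0.0
```

Emit:
{"method": "move_arm", "body": {
  "targets": "0 0 0 0;0 0 0 0;0 0 0 0;0 0 0 0;0 0 0 0"
}}

```text
time_s: 51.82
tcp_pos: [0.6109, -0.283, 0.09]
ee_rot: [[-0.392, 0.92, -0.0], [0.92, 0.392, -0.0], [0.0, -0.0, -1.0]]
wrist_force: [-0.2, 0.3, 0.6]
gripper_width: 0.993
gripper_force: 0.0
```

Emit:
{"method": "move_arm", "body": {
  "targets": "0 0 0 1;0 0 0 1;0 0 0 1;0 0 0 1;0 0 0 1;0 0 0 1;0 0 0 1;0 0 0 1;0 0 0 1;0 0 0 1"
}}

```text
time_s: 52.65
tcp_pos: [0.6109, -0.283, 0.09]
ee_rot: [[-0.958, 0.287, 0.0], [0.287, 0.958, 0.0], [-0.0, 0.0, -1.0]]
wrist_force: [-0.1, 0.3, 1.3]
gripper_width: 1.001
gripper_force: 0.0
```

Emit:
{"method": "move_arm", "body": {
  "targets": "0 0 0 1;0 0 0 1;0 0 0 1;0 0 0 1;0 0 0 1;0 0 0 1;0 0 0 1;0 0 0 1;0 0 0 1;0 0 0 1"
}}

```text
time_s: 53.48
tcp_pos: [0.6108, -0.283, 0.0901]
ee_rot: [[-0.836, -0.549, -0.0], [-0.549, 0.836, 0.0], [0.0, 0.0, -1.0]]
wrist_force: [0.4, -0.1, -0.0]
gripper_width: 1.001
gripper_force: 0.0
```

Emit:
{"method": "move_arm", "body": {
  "targets": "0 0 0 1;0 0 0 1;0 0 0 1;0 0 0 1;0 0 0 1;0 0 0 1;0 0 0 1;0 0 0 1;0 0 0 1;0 0 0 1"
}}

```text
time_s: 54.32
tcp_pos: [0.6109, -0.283, 0.0901]
ee_rot: [[-0.117, -0.993, -0.0], [-0.993, 0.117, -0.0], [0.0, 0.0, -1.0]]
wrist_force: [0.3, 0.2, 0.1]
gripper_width: 1.002
gripper_force: 0.0
```

Emit:
{"method": "move_arm", "body": {
  "targets": "0 0 0 1;0 0 0 1;0 0 0 1;0 0 0 1;0 0 0 1;0 0 0 1;0 0 0 0;0 0 0 0"
}}

```text
time_s: 54.98
tcp_pos: [0.6109, -0.283, 0.0901]
ee_rot: [[0.39, -0.921, 0.0], [-0.921, -0.39, -0.0], [0.0, -0.0, -1.0]]
wrist_force: [-0.9, 0.2, -0.2]
gripper_width: 1.0
gripper_force: 0.0
```

Emit:
{"method": "move_arm", "body": {
  "targets": "0 0 0 0;0 0 0 0;0 0 0 0;0 0 0 0;0 0 0 0;0 0 0 0;0 0 0 0;0 0 0 0;0 0 0 0;0 0 0 0",
  "gripper": 0
}}

```text
time_s: 55.82
tcp_pos: [0.6109, -0.283, 0.0901]
ee_rot: [[0.392, -0.92, 0.0], [-0.92, -0.392, -0.0], [0.0, -0.0, -1.0]]
wrist_force: [0.4, -0.2, -0.0]
gripper_width: 0.32
gripper_force: 0.0
```

Emit:
{"method": "move_arm", "body": {
  "targets": "0 0 0 0;0 0 0 0;0 0 0 0;0 0 0 0;0 0 0 0;0 0 0 0"
}}

```text
time_s: 56.32
tcp_pos: [0.6113, -0.2829, 0.0901]
ee_rot: [[0.392, -0.92, 0.001], [-0.92, -0.392, 0.0], [0.0, -0.001, -1.0]]
wrist_force: [1.2, 1.2, -0.7]
gripper_width: 0.137
gripper_force: 30.0
```

Emit:
{"method": "move_arm", "body": {
  "targets": "0 0 0 -0.5;0 0 0 -0.9;0 0 0 -0.9;0 0 0 -0.9;0 0 0 -0.9;0 0 0 -0.9;0 0 0 -0.9;0 0 0 -0.9;0 0 0 -0.9;0 0 0 -0.9"
}}

```text
time_s: 57.15
tcp_pos: [0.611, -0.2828, 0.09]
ee_rot: [[-0.344, -0.939, -0.0], [-0.939, 0.344, 0.0], [-0.0, 0.0, -1.0]]
wrist_force: [1.6, 1.0, -0.8]
gripper_width: 0.143
gripper_force: 30.0
```

Emit:
{"method": "move_arm", "body": {
  "targets": "0 0 0 -0.9;0 0 0 -0.9;0 0 0 -0.9;0 0 0 -0.9;0 0 0 -0.9;0 0 0 -0.9;0 0 0 -0.9;0 0 0 -0.9;0 0 0 -0.9;0 0 0 -0.3"
}}

```text
time_s: 57.98
tcp_pos: [0.6107, -0.2826, 0.0901]
ee_rot: [[-0.884, -0.468, -0.001], [-0.468, 0.884, 0.0], [0.0, 0.001, -1.0]]
wrist_force: [2.0, 1.1, -0.6]
gripper_width: 0.136
gripper_force: 30.0
```

Emit:
{"method": "move_arm", "body": {
  "targets": "0 0 0 0;0 0 0 0"
}}

```text
time_s: 58.15
tcp_pos: [0.6107, -0.2827, 0.09]
ee_rot: [[-0.882, -0.471, -0.001], [-0.471, 0.882, 0.0], [0.0, 0.001, -1.0]]
wrist_force: [1.5, 2.3, 0.1]
gripper_width: 0.139
gripper_force: 30.0
```

Emit:
{"method": "move_arm", "body": {
  "targets": "0 0 0 0;0 0 0 0;0 0 0 0;0 0 0 0;0 0 0 0;0 0 0 0;0 0 0 0;0 0 0 0;0 0 0 0;0 0 0 0",
  "gripper": 87
}}

```text
time_s: 58.98
tcp_pos: [0.6109, -0.283, 0.0901]
ee_rot: [[-0.882, -0.47, 0.0], [-0.47, 0.882, -0.0], [-0.0, -0.0, -1.0]]
wrist_force: [-0.0, -0.1, 0.8]
gripper_width: 0.815
gripper_force: 0.0
```

Emit:
{"method": "move_arm", "body": {
  "targets": "0 0 0 0;0 0 0.5 0;0 0 1 0;0 0 1 0;0 0 1 0;0 0 1 0;0 0 1 0;0 0 0.5 0;0 0 0 0;0 0 0 0"
}}

```text
time_s: 59.82
tcp_pos: [0.6109, -0.2828, 0.2404]
ee_rot: [[-0.883, -0.47, 0.001], [-0.47, 0.883, 0.0], [-0.001, -0.0, -1.0]]
wrist_force: [0.2, -0.8, -1.3]
gripper_width: 0.999
gripper_force: 0.0
```

Emit:
{"method": "move_arm", "body": {
  "targets": "0 0 0 1;0 0 0 1;0 0 0 1;0 0 0 1;0 0 0 1;0 0 0 1;0 0 0 1;0 0 0 1;0 0 0 1;0 0 0 1"
}}

```text
time_s: 60.65
tcp_pos: [0.61, -0.2826, 0.2373]
ee_rot: [[-0.203, -0.979, -0.004], [-0.979, 0.203, 0.001], [-0.001, 0.004, -1.0]]
wrist_force: [0.3, 0.2, 0.3]
gripper_width: 1.0
gripper_force: 0.0
```

Emit:
{"method": "move_arm", "body": {
  "targets": "0 0 0 1;0 0 0 1;0 0 0 0.4;0 0 0 0;0 0 0 0"
}}

```text
time_s: 61.07
tcp_pos: [0.6102, -0.2827, 0.2381]
ee_rot: [[-0.0, -1.0, -0.003], [-1.0, 0.0, 0.001], [-0.001, 0.003, -1.0]]
wrist_force: [0.2, 1.2, 0.2]
gripper_width: 0.996
gripper_force: 0.0
```

```bash
python3 snap.py w12; python3 - <<'E'
from h import *
s,c=pickle.load(open("w12.pkl","rb"));T=wT(s,c);im=c["image"]
C=np.array([.6149,-.3803])
# rectify the dial: 0.25 mm/px, px col = -y, row = -x
n=400;g=np.mgrid[0:n,0:n];X=C[0]-(g[0]-n/2)*.00025;Y=C[1]-(g[1]-n/2)*.00025
def rect(z):
    P=np.stack([X,Y,np.full_like(X,z)],-1)-T[:3,3];q=P@T[:3,:3]
    u=c["cx"]+c["fx"]*q[...,0]/-q[...,2];v=c["cy"]-c["fy"]*q[...,1]/-q[...,2]
    return cv2.remap(im,u.astype(np.float32),v.astype(np.float32),cv2.INTER_LINEAR)
R=rect(.072);cv2.imwrite("pics/dial.png",R)
dx=X-C[0];dy=Y-C[1];r=np.hypot(dx,dy);h=cv2.cvtColor(R,cv2.COLOR_BGR2HSV);gray=R.max(-1)
w=(gray>110)&(h[...,1]<60)&(r<.06);yy,xx=np.nonzero(w);(ex,ey),*_=[cv2.minEnclosingCircle(np.c_[xx,yy].astype(np.float32))][0][:1]
print("white centre px",ex,ey,"mean",gray[r<.03].mean())
red=((h[...,0]<8)|(h[...,0]>172))&(h[...,1]>120)&(r<.06)
A=lambda m:(m.sum(),np.degrees(np.arctan2(dy[m].mean(),dx[m].mean())).round(1),np.hypot(dy[m].mean(),dx[m].mean()).round(4))
print("red",A(red))
for lo,hi in((.012,.03),(.018,.033)):
    b=(gray<70)&(r>lo)&(r<hi);print("dark",A(b),"std",np.degrees(np.std(np.arctan2(dy[b],dx[b]))))
E
```

```text
61.0667 [ 0.6102 -0.2827  0.2381] -90.01 [-11.1  26.3   9.5  -0.  -73.3  11.1] 0.9964266899479002 0.0 [0.2 1.2 0.2]
white centre px 219.4423828125 187.71356201171875 mean 170.92524604666593
red (np.int64(1898), np.float64(-109.8), np.float64(0.0421))
dark (np.int64(127), np.float64(-108.1), np.float64(0.0281)) std 1.3754648400180454
dark (np.int64(238), np.float64(-107.9), np.float64(0.0297)) std 1.325460308757022
```

```bash
python3 - <<'E'
from h import *
R=cv2.imread("pics/dial.png");g=R.max(-1).astype(np.float32)
P=cv2.warpPolar(g,(200,360),(200,200),200,cv2.WARP_POLAR_LINEAR) # col: r*.25mm, row: deg cw from +col(-y)
for lo,hi in((40,70),(70,100),(100,130)):
    p=P[:,lo:hi].mean(1);i=np.argsort(p)[:14];print(lo*.25,hi*.25,"cw from +x:",sorted((i+90)%360),p.min(),np.median(p))
E
```

```text
10.0 17.5 cw from +x: [np.int64(102), np.int64(103), np.int64(104), np.int64(105), np.int64(106), np.int64(107), np.int64(108), np.int64(109), np.int64(110), np.int64(111), np.int64(112), np.int64(113), np.int64(114), np.int64(115)] 76.666664 168.53334
17.5 25.0 cw from +x: [np.int64(102), np.int64(103), np.int64(104), np.int64(105), np.int64(106), np.int64(107), np.int64(108), np.int64(109), np.int64(110), np.int64(111), np.int64(112), np.int64(113), np.int64(114), np.int64(115)] 75.13333 168.03334
25.0 32.5 cw from +x: [np.int64(103), np.int64(104), np.int64(105), np.int64(106), np.int64(107), np.int64(108), np.int64(109), np.int64(110), np.int64(111), np.int64(112), np.int64(113), np.int64(114), np.int64(242), np.int64(287)] 67.566666 167.63333
```

The pointer is at about 108.5° and the marker at 109.8°, well within tolerance. Before handing in, I'll compare the tray area with the earlier scene picture.

```bash
python3 - <<'E'
from station import *
from h import *
sc=pickle.load(open('sc2.pkl','rb'));n=capture('scene')['image']
def box(x0,x1,y0,y1,z):
    W=np.linalg.inv(sc["world_from_camera"]);p=[]
    for x in(x0,x1):
        for y in(y0,y1):
            q=W@[x,y,z,1];p.append((sc["cx"]-sc["fx"]*q[0]/q[2],sc["cy"]+sc["fy"]*q[1]/q[2]))
    p=np.array(p).astype(int);return p.min(0),p.max(0)
for nm,b in(("tray",box(.59,.77,-.18,-.03,.01)),("lid",box(.39,.70,.11,.35,.13))):
    (a,c),(e,f)=b;d=np.abs(n[c:f,a:e].astype(int)-sc["image"][c:f,a:e]).max(-1)
    br=lambda i:int(((i[c:f,a:e].min(-1)>110)).sum())
    print(nm,b,"changed px",int((d>40).sum()),"of",d.size,"bright",br(sc["image"]),br(n))
E
```

```text
tray (array([261, 238]), array([335, 297])) changed px 611 of 4366 bright 1558 1502
lid (array([263, 134]), array([373, 201])) changed px 304 of 7370 bright 5451 5226
```

```bash
python3 - <<'E'
from station import *
from h import *
old=pickle.load(open('sc2.pkl','rb'));n=capture('scene')
W=np.linalg.inv(old["world_from_camera"])
def pr(x,y,z):
    q=W@[x,y,z,1];return(old["cx"]-old["fx"]*q[0]/q[2],old["cy"]+old["fy"]*q[1]/q[2])
m=np.zeros((420,560),np.uint8);cv2.fillPoly(m,[np.int32([pr(*p,.006) for p in((.595,-.175),(.768,-.175),(.768,-.03),(.595,-.03))])],1)
M=[]
for c in(old,n):
    h=cv2.cvtColor(c["image"],cv2.COLOR_BGR2HSV);k=((h[...,1]<110)&(m>0));M.append(k)
    nl,_,st,ce=cv2.connectedComponentsWithStats(k.astype(np.uint8))
    print([(int(s[4]),ce[i].round(1).tolist(),[plane(ray(c,ce[i],s=1),.012).round(3).tolist()]) for i,s in enumerate(st) if i and s[4]>40])
print((M[0]&M[1]).sum()/(M[0]|M[1]).sum())
E
```

```text
[(312, [306.3, 258.8], [[0.686, -0.068, 0.012]]), (335, [297.8, 272.6], [[0.693, -0.128, 0.012]])]
[(264, [303.1, 253.6], [[0.666, -0.056, 0.012]]), (336, [297.8, 272.6], [[0.693, -0.128, 0.012]])]
0.5626566416040101
```

One clean spanner in the tray has been nudged since the earlier picture. I'll check it from close by with the wrist camera, by code.

Emit:
{"method": "move_arm", "body": {
  "targets": "0 0.8 0 1;0 0.8 0 1;0 0.8 0 1;0 0.8 0 1;0 0.8 0 1;0 0.8 0 1;0 0.8 0 1;0 0.8 0 1;0 0.8 0 1;0 0.1 0 1"
}}

```text
time_s: 62.05
tcp_pos: [0.6109, -0.0978, 0.2401]
ee_rot: [[0.771, -0.637, 0.0], [-0.637, -0.771, 0.001], [-0.0, -0.001, -1.0]]
wrist_force: [0.0, -0.8, 0.4]
gripper_width: 1.0
gripper_force: 0.0
```

Emit:
{"method": "move_arm", "body": {
  "targets": "0 0 0 1;0 0 0 1;0 0 0 1;0 0 0 1;-0.4 0 0 1;-0.4 0 0 1;0 0 0 1;0 0 0 1;0 0 0 0;0 0 0 0"
}}

```text
time_s: 62.88
tcp_pos: [0.5908, -0.1005, 0.24]
ee_rot: [[1.0, -0.002, -0.0], [-0.002, -1.0, 0.0], [-0.0, -0.0, -1.0]]
wrist_force: [-0.2, -1.2, -0.6]
gripper_width: 1.0
gripper_force: 0.0
```

```bash
python3 snap.py w13; cat > tray.py <<'E'
import sys
from h import *
s,c=pickle.load(open(sys.argv[1]+".pkl","rb"));T=wT(s,c)
X,Y=np.meshgrid(np.arange(.80,.54,-.001),np.arange(.02,-.22,-.001),indexing="ij")
q=(np.stack([X,Y,np.full_like(X,.016)],-1)-T[:3,3])@T[:3,:3]
R=cv2.remap(c["image"],(c["cx"]-c["fx"]*q[...,0]/q[...,2]).astype(np.float32),(c["cy"]+c["fy"]*q[...,1]/q[...,2]).astype(np.float32),cv2.INTER_LINEAR)
h=cv2.cvtColor(R,cv2.COLOR_BGR2HSV);blue=(h[...,1]>110)&(h[...,0]>95)&(h[...,0]<125)
for i in range(0,260,7):print(round(X[i,0],3),"".join("#" if blue[i,j] else "." if h[i,j,2]>20 else "x" for j in range(0,240,3)))
E
python3 tray.py w13
```

```text
62.8833 [ 0.5908 -0.1005  0.24  ] -0.09 [  5.8  18.9  -1.7  -0.  -69.4  84.1] 1.0002671190167152 0.0 [-0.2 -1.2 -0.6]
0.8 xxxxxxxxxxxxxxxxxxxxxxxxxxxxxxxxxxxxxxxxxxxxxxxxxxxxxxxxxxxxxxxxxxxxxxxxxxxxxxxx
0.793 xxxxxxxxxxxxxxxxxxxxxxxxxxxxxxxxxxxxxxxxxxxxxxxxxxxxxxxxxxxxxxxxxxxxxxxxxxxxxxxx
0.786 xxxxxxxxxxxxxxxxxxxxxxxxxxxxxxxxxxxxxxxxxxxxxxxxxxxxxxxxxxxxxxxxxxxxxxxxxxxxxxxx
0.779 xxxxxxxxxxxxxxxxxxxxxxxxxxxxxxxxxxxxxxxxxxxxxxxxxxxxxxxxxxxxxxxxxxxxxxxxxxxxxxxx
0.772 xxxxxxxxxxxxxxxxxxxxxxxxxxxxxxxxxxxxxxxxxxxxxxxxxxxxxxxxxxxxxxxxxxxxxxxxxxxxxxxx
0.765 xxxxxxxxxxxxxxxxxxxxxxxxxxxxxxxxxxxxxxxxxxxxxxxxxxxxxxxxxxxxxxxxxxxxxxxxxxxxxxxx
0.758 ...........##################################...#####...#############...........
0.751 ...........##################################...#####...#############...........
0.744 ...........##################################...........#############...........
0.737 ...........##################################...........#############...........
0.73 ...........##################################...........#############...........
0.723 ...........#########..
[... 1618 characters left out ...]
.....
0.59 .............#########..........#######################################.........
0.583 .............###########......#########################################.........
0.576 .............###################................................................
0.569 ................................................................................
0.562 ................................................................................
0.555 ................................................................................
0.548 ................................................................................
0.541 ................................................................................
```

The nudged spanner still lies full-length inside the tray (x 0.583–0.728, y about -0.06), so it meets the conditions. I'll hand the job in.

```bash
python3 -c "
from station import *
print(finish_job())"
```

```text
the job is handed in; nothing more can be done
None
```

The job is handed in, with no verdict returned: both clean spanners are in the tray (one was knocked about 2 cm but is still inside), both greasy ones are in the basket, the lid is shut and the pointer is about 1° from the red marker.

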